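Fill up the tea-tin caddy and bar it for carrying

TASK

Push every refill tin standing on the counter down into the caddy, one to a bay, upright between the two tins already there, easing them apart without tipping them over, until it stands on the caddy's floor. Then lay the wooden retaining bar along the caddy over the tins, centred and level, down in the notches of both end walls, and let go. Leave the mug, bowl, sugar jar and spoon alone.

Things in the scene. Friction and masses are not known exactly. Their poses are not given: they have to be found in the camera images.
- caddy: plywood carry caddy, fixed to the counter, 76 (x) by 286 (y) mm. Origin: centre of its underside; x across it, y along the row, z up. Floor 6 mm thick; two dividers (tops 90 mm above the counter) make three bays in a line along y. Long side walls low (tops 46 mm up); end walls 122 mm high, centred at y = -139 and +139 mm, each with a notch on top for the bar
- bay1 (a point): centre of the inner floor (6 mm above the counter) of the caddy's bay 1, at y = -92 mm, 86 mm long (y) by 64 mm (x) inside, axes as the caddy's. Two shouldered tins stand in it from the start, 21 to 28 mm apart (less than a refill tin is thick) and 3 to 7 mm off its end walls or dividers
- bay2 (a point): centre of the inner floor (6 mm above the counter) of the caddy's bay 2, at y = 0 mm, 86 mm long (y) by 64 mm (x) inside, axes as the caddy's. Two shouldered tins stand in it from the start, 21 to 28 mm apart (less than a refill tin is thick) and 3 to 7 mm off its end walls or dividers
- bay3 (a point): centre of the inner floor (6 mm above the counter) of the caddy's bay 3, at y = +92 mm, 86 mm long (y) by 64 mm (x) inside, axes as the caddy's. Two shouldered tins stand in it from the start, 21 to 28 mm apart (less than a refill tin is thick) and 3 to 7 mm off its end walls or dividers
- notch1 (a point): middle of the notch floor on the caddy's end wall at y = -139 mm, 122 mm above the counter: 26 mm wide (x), open above, between two lugs 14 mm high; wall 8 mm thick
- notch2 (a point): middle of the notch floor on the caddy's end wall at y = +139 mm, 122 mm above the counter: 26 mm wide (x), open above, between two lugs 14 mm high; wall 8 mm thick
- pack1_c (a point): centre (53 mm above its foot) of shouldered tin 1 standing in the caddy, bay y = -92 mm, on the -y side: aluminium, 44 (x) by 26 (y) mm, 106 high, narrowing from 26 to 14 mm (in y) between 88 and 100 mm up, with a small white cap; loose, about 0.22 kg, slides sideways when pushed
- pack2_c (a point): centre (53 mm above its foot) of shouldered tin 2 standing in the caddy, bay y = -92 mm, on the +y side: aluminium, 44 (x) by 26 (y) mm, 106 high, narrowing from 26 to 14 mm (in y) between 88 and 100 mm up, with a small white cap; loose, about 0.22 kg, slides sideways when pushed
- pack3_c (a point): centre (53 mm above its foot) of shouldered tin 3 standing in the caddy, bay middle, on the -y side: aluminium, 44 (x) by 26 (y) mm, 106 high, narrowing from 26 to 14 mm (in y) between 88 and 100 mm up, with a small white cap; loose, about 0.22 kg, slides sideways when pushed
- pack4_c (a point): centre (53 mm above its foot) of shouldered tin 4 standing in the caddy, bay middle, on the +y side: aluminium, 44 (x) by 26 (y) mm, 106 high, narrowing from 26 to 14 mm (in y) between 88 and 100 mm up, with a small white cap; loose, about 0.22 kg, slides sideways when pushed
- pack5_c (a point): centre (53 mm above its foot) of shouldered tin 5 standing in the caddy, bay y = +92 mm, on the -y side: aluminium, 44 (x) by 26 (y) mm, 106 high, narrowing from 26 to 14 mm (in y) between 88 and 100 mm up, with a small white cap; loose, about 0.22 kg, slides sideways when pushed
- pack6_c (a point): centre (53 mm above its foot) of shouldered tin 6 standing in the caddy, bay y = +92 mm, on the +y side: aluminium, 44 (x) by 26 (y) mm, 106 high, narrowing from 26 to 14 mm (in y) between 88 and 100 mm up, with a small white cap; loose, about 0.22 kg, slides sideways when pushed
- tin1_c (a point): centre (55 mm above its foot) of refill tin 1, standing loose on the counter to the left (may be absent): aluminium with flat white lid, 56 (x) by 30 (y) mm, 110 high, its foot tapering in y from 30 mm (22 mm up) to 16 mm at the bottom; about 0.25 kg; grip it across its 56 mm. The refill tins are alike
- tin2_c (a point): centre (55 mm above its foot) of refill tin 2, standing loose on the counter to the left (may be absent): aluminium with flat white lid, 56 (x) by 30 (y) mm, 110 high, its foot tapering in y from 30 mm (22 mm up) to 16 mm at the bottom; about 0.25 kg; grip it across its 56 mm. The refill tins are alike
- tin3_c (a point): centre (55 mm above its foot) of refill tin 3, standing loose on the counter to the left (may be absent): aluminium with flat white lid, 56 (x) by 30 (y) mm, 110 high, its foot tapering in y from 30 mm (22 mm up) to 16 mm at the bottom; about 0.25 kg; grip it across its 56 mm. The refill tins are alike
- bar_grip (a point): centre of the raised grip of the loose wooden retaining bar. Bar 18 (x) by 320 (y) by 12 mm, with a grip block 16 (x) by 60 (y) by 26 mm on the middle of its top; this point is 25 mm above the bar's underside; y runs along the bar; about 0.2 kg
- mug: white mug with a handle, 85 mm high, 76 across, standing at the left; bystander, origin at its underside
- bowl: blue bowl, 130 mm across, 55 high, at the right of the caddy; bystander, origin at its underside
- sugar: small glass jar with steel lid, 48 mm across, 55 high, between the caddy and the refill tins; bystander, origin at its underside
- spoon: wooden spoon, 190 mm, lying beyond the caddy; bystander, origin at its underside

How it is judged:
On the way, in this order (a step that is already met when the one before it is completed fails the run):
1. all refill tins stand on the caddy's floor, let go, between upright neighbours (x of tin1_c in the frame of caddy between -0.02 and 0.02 m and y of tin1_c in the frame of caddy between -0.13 and 0.13 m and z of tin1_c in the frame of caddy between 0.055 and 0.067 m and angle between each of tin1_c, tin2_c, tin3_c's own z axis and vertical below 0.12 rad and linear speed of each of tin1, tin2, tin3 below 0.03 m/s and x of tin2_c in the frame of caddy between -0.02 and 0.02 m and y of tin2_c in the frame of caddy between -0.13 and 0.13 m and z of tin2_c in the frame of caddy between 0.055 and 0.067 m and x of tin3_c in the frame of caddy between -0.02 and 0.02 m and y of tin3_c in the frame of caddy between -0.13 and 0.13 m and z of tin3_c in the frame of caddy between 0.055 and 0.067 m and x of pack1_c in the frame of caddy between -0.03 and 0.03 m and y of pack1_c in the frame of caddy between -0.14 and 0.14 m and z of pack1_c in the frame of caddy between 0.053 and 0.066 m and angle between each of pack1_c, pack2_c, pack3_c, pack4_c, pack5_c, pack6_c's own z axis and vertical below 0.25 rad and x of pack2_c in the frame of caddy between -0.03 and 0.03 m and y of pack2_c in the frame of caddy between -0.14 and 0.14 m and z of pack2_c in the frame of caddy between 0.053 and 0.066 m and x of pack3_c in the frame of caddy between -0.03 and 0.03 m and y of pack3_c in the frame of caddy between -0.14 and 0.14 m and z of pack3_c in the frame of caddy between 0.053 and 0.066 m and x of pack4_c in the frame of caddy between -0.03 and 0.03 m and y of pack4_c in the frame of caddy between -0.14 and 0.14 m and z of pack4_c in the frame of caddy between 0.053 and 0.066 m and x of pack5_c in the frame of caddy between -0.03 and 0.03 m and y of pack5_c in the frame of caddy between -0.14 and 0.14 m and z of pack5_c in the frame of caddy between 0.053 and 0.066 m and x of pack6_c in the frame of caddy between -0.03 and 0.03 m and y of pack6_c in the frame of caddy between -0.14 and 0.14 m and z of pack6_c in the frame of caddy between 0.053 and 0.066 m and contact force between the fingers and tin1 below 0.3 N and contact force between the fingers and tin2 below 0.3 N and contact force between the fingers and tin3 below 0.3 N), for 0.2 s.
2. the bar lies in both notches (x of bar_grip in the frame of caddy between -0.008 and 0.008 m and y of bar_grip in the frame of caddy between -0.015 and 0.015 m and z of bar_grip in the frame of caddy between 0.142 and 0.152 m and angle between the y axis of bar_grip and the y axis of caddy, either way round below 0.06 rad and angle between bar_grip's own z axis and vertical below 0.1 rad and linear speed of bar below 0.03 m/s), for 0.2 s.
At the end, for the whole second after the job is handed in: Each refill tin stands in a bay on the caddy floor (6 mm), upright (0.12 rad); the six shouldered tins stand in the caddy (0.25 rad); the bar is at rest in both notches, its middle within 8 mm across and 15 mm along of the caddy's, height within 5 mm, parallel within 0.06 rad (all of step 2 and x of tin1_c in the frame of caddy between -0.02 and 0.02 m and y of tin1_c in the frame of caddy between -0.13 and 0.13 m and z of tin1_c in the frame of caddy between 0.055 and 0.067 m and angle between each of tin1_c, tin2_c, tin3_c's own z axis and vertical below 0.12 rad and linear speed of each of tin1, tin2, tin3 below 0.03 m/s and x of tin2_c in the frame of caddy between -0.02 and 0.02 m and y of tin2_c in the frame of caddy between -0.13 and 0.13 m and z of tin2_c in the frame of caddy between 0.055 and 0.067 m and x of tin3_c in the frame of caddy between -0.02 and 0.02 m and y of tin3_c in the frame of caddy between -0.13 and 0.13 m and z of tin3_c in the frame of caddy between 0.055 and 0.067 m and x of pack1_c in the frame of caddy between -0.03 and 0.03 m and y of pack1_c in the frame of caddy between -0.14 and 0.14 m and z of pack1_c in the frame of caddy between 0.053 and 0.066 m and angle between each of pack1_c, pack2_c, pack3_c, pack4_c, pack5_c, pack6_c's own z axis and vertical below 0.25 rad and x of pack2_c in the frame of caddy between -0.03 and 0.03 m and y of pack2_c in the frame of caddy between -0.14 and 0.14 m and z of pack2_c in the frame of caddy between 0.053 and 0.066 m and x of pack3_c in the frame of caddy between -0.03 and 0.03 m and y of pack3_c in the frame of caddy between -0.14 and 0.14 m and z of pack3_c in the frame of caddy between 0.053 and 0.066 m and x of pack4_c in the frame of caddy between -0.03 and 0.03 m and y of pack4_c in the frame of caddy between -0.14 and 0.14 m and z of pack4_c in the frame of caddy between 0.053 and 0.066 m and x of pack5_c in the frame of caddy between -0.03 and 0.03 m and y of pack5_c in the frame of caddy between -0.14 and 0.14 m and z of pack5_c in the frame of caddy between 0.053 and 0.066 m and x of pack6_c in the frame of caddy between -0.03 and 0.03 m and y of pack6_c in the frame of caddy between -0.14 and 0.14 m and z of pack6_c in the frame of caddy between 0.053 and 0.066 m); the robot touches nothing.
It fails at once if a shouldered tin is tipped over or pulled out (angle between any of pack1_c, pack2_c, pack3_c, pack4_c, pack5_c, pack6_c's own z axis and vertical above 0.6 rad or z of any of pack1_c, pack2_c, pack3_c, pack4_c, pack5_c, pack6_c in the frame of caddy above 0.11 m).
It fails at once if a bystander is moved more than 5 cm or the mug or jar tipped (distance of any of mug, bowl, sugar, spoon from where it was at the start of the episode above 0.05 m or angle between any of mug, sugar's own z axis and vertical above 0.5 rad).
Of tin1, tin2, tin3 only 2 to 3 are there at a start; the rules pass over those that are not, and their reading is None.
At some moment in a run one of bar may be knocked a few centimetres aside while the robot is not near it.
It also fails if it takes over 210 s, if anything falls off the work surface, if the arm or the gripper's body presses on something with over 40 N, if the wrist force passes 120 N, or if a joint passes its speed limit or range.

ROBOT

A 6-joint arm with a two-finger parallel gripper is mounted at the origin on the work surface. World frame = base frame: x ahead of the robot, y to its left, z up, the work surface at z = 0. Lengths are in m, angles in rad, forces in N, time in s.
With the tool pointing down it reaches from about 0.275 to 0.875 m from the base axis. Payload 12.5 kg.
Tool frame: the origin (TCP) lies at the very end of the fingers, on their centre line; the grasp point (between the pads) lies 19 mm behind it; z points along the fingers, y is the line along which they close (so a half turn about z gives the same grasp; the last joint's range is limited). The gripper opens to 85 mm and grips with 20 to 120 N. Pads are 22 mm wide; open, the fingers measure 114 mm over their backs; the gripper's body (76 mm by 85 mm) begins 54 mm behind the grasp point. The pads swing forward as they close: fully open they stand 13 mm farther back than shut.
Start: joints at [-1.235, 0.351, 1.652, -0, 1.139, -0.085], TCP at [0.225, -0.502, 0.202] pointing down, gripper open.
Joint ranges: [-2.75, 2.75], [-0.79, 2.1], [0.01, 2.65], [-1.57, 4.71], [0.07, 3.14], [-2.87, 2.87]. Speed limits (rad/s): [2.22, 2.22, 2.79, 3.14, 3.14, 3.14].

INTERFACE

Orientations are given as a rotation vector (axis times angle).
In Python, from plant import bot, grab_frame, order gives the robot as it stands. The module is installed in compiled form; this text tells all that it offers.
- The arm moves only by the tool drive_tool, never from a script. Its argument "steps" is a list of rows, each a list of 2 entries, a list of its own where there are three numbers: the shift along the tool's x, y, z normalised to -1 to 1, where 1 is 0.08 m, then the turn, a rotation vector about the tool's x, y, z normalised to -1 to 1, where 1 is pi rad. In form: [[[tx, ty, tz], [wx, wy, wz]], ...]. A call has 1 to 20 rows; each row shifts and turns the commanded pose from where the row before left it, along the tool's axes as they then stand; what a row does not reach is not made up. A row lasts 1/12 s, in which the tool goes at most 41.7 mm and 7.16 degrees, less where a joint would pass 70% of its speed; a pose out of reach is approached as far as the arm can. A call with a number of a shift or a turn outside -1 to 1 is refused whole. A call with a gripper value outside its range is refused whole. "gripper" is the opening, from -1 (shut) to 1 (fully open), so that 0 is half open, set as the call begins (left out, the last holds). The fingers move at their own pace and stop on an object; "squeeze" is the grip in N (left out, the last holds). Time passes only in rows, so rows that do not move let the fingers close. It gives the time, the measured TCP pose, the force, the opening and the grip force at its end, in the units of the state.
- bot.sense(): the state, without advancing time (a new reading comes with each control period).
- grab_frame(name): name is "scene" or "side" or "wrist"; returns a dict with "pixels" (384x512x3 uint8, red, green, blue), "intrinsics" (3x3 intrinsics, pixels), "R" (3x3) and "t" (3): a world point X has camera coordinates R X + t; the wrist camera has in their place "T_tool_cam" (4x4, takes a point from camera to tool coordinates, whose origin is the TCP and whose axes are the flange's). Camera axes: x right, y down, z forward; pixel columns grow to the right and rows downward; lengths in m; the calibration is good to about 2 mm. A picture is of the moment at which its call begins: read the wrist's pose just before it. There is no depth.
- order.close_job(): hands the job in; it is judged then, once.
The state is a dict: "t": time; "joints": joint angles; "dq": joint speeds; "tau": joint torques, N m; "position": TCP position; "orientation": TCP orientation; "force": force on the tool from outside, world axes, zero at the start; "moment": the same for the moment, N m; "opening": finger opening in m; "finger_force": force on a finger pad.
Only numpy, scipy, OpenCV 4.12 (cv2) and the standard library are available. Lean on these libraries where they do the work, as an engineer would, in place of code of your own. Each camera call takes 0.05 s, during which the arm holds its last target. There are 200 camera calls.

## Working session

There is one attempt and no reset: what is moved stays moved. The work goes in short steps, Python scripts to look and compute and a tool call to move; the robot and the scene stay as the last step left them, time stands still between calls to the robot, and variables do not carry over. Pictures are saved under pics/ and viewed, at most 14 in all, crops included, and the job is handed in when it is done.

Besides the shell and the picture viewer there is one more tool, called after "Emit:" by a JSON object that holds its "api" and its "payload", one argument or row to a line. drive_tool: Moves the arm, as the interface text tells. Scaled input: -1 to 1 covers 0.08 m each way for a shift and pi rad each way for a turn. Its arguments: {"type":"object","properties":{"steps":{"type":"array"},"gripper":{"type":"number"},"squeeze":{"type":"number"}},"required":["steps"]}

```bash
mkdir -p pics; cat > h.py <<'E'
import numpy as np, cv2
from scipy.spatial.transform import Rotation as Ro
from plant import bot, grab_frame, order
def snap(n,f):
    s=bot.sense(); d=grab_frame(n); cv2.imwrite('pics/'+f+'.png',d['pixels'][:,:,::-1])
    K=np.array(d['intrinsics'])
    if n=='wrist':
        T=np.array(d['T_tool_cam']); Rt=Ro.from_rotvec(s['orientation']).as_matrix()
        Rc=Rt@T[:3,:3]; c=np.array(s['position'])+Rt@T[:3,3]
        R=Rc.T; t=-R@c
    else: R=np.array(d['R']); t=np.array(d['t'])
    np.savez('pics/'+f+'.npz',K=K,R=R,t=t)
    return d['pixels']
def cal(f):
    z=np.load('pics/'+f+'.npz'); return z['K'],z['R'],z['t']
def ray(f,u,v,z):
    K,R,t=cal(f); c=-R.T@t; d=R.T@np.linalg.inv(K)@[u,v,1]
    return c+d*(z-c[2])/d[2]
def proj(f,X):
    K,R,t=cal(f); p=K@(R@np.array(X)+t); return p[:2]/p[2]
E
python3 - <<'E'
from h import *
print(bot.sense())
a=snap('scene','s0'); b=snap('side','d0'); c=snap('wrist','w0')
for f in('s0','d0','w0'):
    K,R,t=cal(f); print(f,-R.T@t,K[0,0],R[2])
E
```

```text
{'t': 0.0, 'joints': array([-1.23461470e+00,  3.51250302e-01,  1.65242017e+00, -1.89539839e-05,
        1.13912689e+00, -8.46033288e-02]), 'dq': array([ 0.00089415,  0.00167229, -0.00078823, -0.0002086 ,  0.00094623,
        0.00084915]), 'tau': array([ 2.91921169e-03, -5.06108022e+01, -2.91409189e+01,  6.02007958e-05,
        4.58381881e-03,  7.01153525e-06]), 'position': array([ 0.22455638, -0.50166299,  0.20165224]), 'orientation': array([-3.07114814e+00, -6.55864996e-01,  2.64129102e-04]), 'force': array([-0.23964893,  0.19112025,  0.04007146]), 'moment': array([ 0.01342396,  0.02007307, -0.0149464 ]), 'finger_force': 0.0, 'opening': 0.08545546750478282}
s0 [1.08008578 0.66569759 1.16099129] 465.6027953274841 [-0.34467878 -0.49408999 -0.79816766]
d0 [ 0.41058475 -0.59649913  0.75595478] 377.96505541370203 [ 0.20728389  0.65261369 -0.72878581]
w0 [ 0.29484876 -0.47030038  0.37318531] 287.60775267111603 [-0.27391326 -0.12180971 -0.95400939]
```

View pics/s0.png

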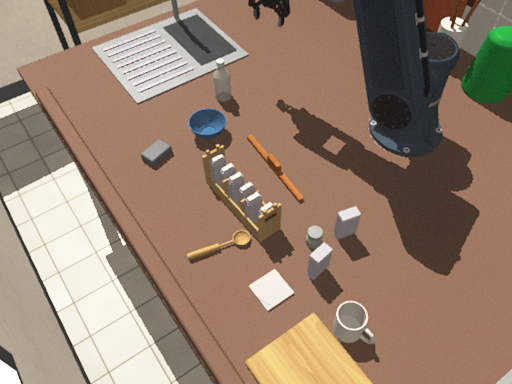

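View pics/d0.png

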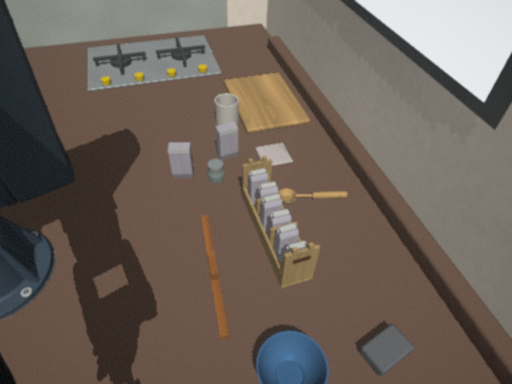

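Scene view: two refill tins, with tops near (347,213) and (320,252), and the jar at (315,236). The caddy runs from (214,155) to (272,218), and the orange bar from (250,138) to (300,197). The side view shows the same objects, with tin tops near (180,148) and (228,130).

```bash
python3 - <<'E'
from h import *
for n,u,v,z in[('tinA',347,215,.11),('tinB',320,252,.11),('jar',315,231,.055),('cadA',214,153,.13),('cadB',270,208,.13),('barA',250,138,.012),('barB',300,197,.012),('mug',350,310,.085),('bowl',208,120,.05)]: print(n,ray('s0',u,v,z).round(3))
print('side')
for n,u,v,z in[('tinA',180,146,.11),('tinB',227,128,.11),('jar',216,164,.055),('cadA',301,250,.13),('cadB',258,163,.13),('barA',222,333,.012),('barB',205,217,.012)]: print(n,ray('d0',u,v,z).round(3))
E
```

```text
tinA [0.473 0.202 0.11 ]
tinB [0.608 0.249 0.11 ]
jar [0.551 0.166 0.055]
cadA [ 0.655 -0.191  0.13 ]
cadB [0.639 0.071 0.13 ]
barA [ 0.47  -0.276  0.012]
barB [0.488 0.023 0.012]
mug [0.642 0.407 0.085]
bowl [ 0.558 -0.399  0.05 ]
side
tinA [0.464 0.199 0.11 ]
tinB [0.603 0.242 0.11 ]
jar [0.551 0.164 0.055]
cadA [ 0.643 -0.21   0.13 ]
cadB [0.637 0.059 0.13 ]
barA [ 0.459 -0.282  0.012]
barB [0.488 0.023 0.012]
```

```bash
python3 - <<'E'
from h import *
s=bot.sense(); print(Ro.from_rotvec(s['orientation']).as_matrix().round(3)); print(np.array(grab_frame('wrist')['T_tool_cam']).round(3))
E
```

```text
[[ 0.913  0.409 -0.   ]
 [ 0.409 -0.913  0.001]
 [ 0.    -0.001 -1.   ]]
[[-0.    -0.954 -0.3    0.077]
 [ 1.    -0.     0.    -0.   ]
 [-0.    -0.3    0.954 -0.171]
 [ 0.     0.     0.     1.   ]]
```

View pics/w0.png

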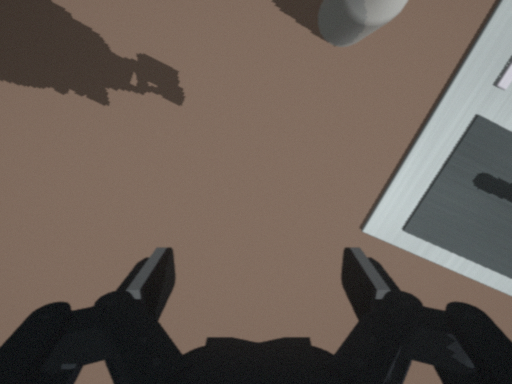

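Wrist view: just the counter, the sink edge and the open fingers. The camera sits on the tool's +x side, so I'll raise and turn until tool x points along world +y, then look at the caddy.

Emit:
{"api": "drive_tool", "payload": {
  "steps": [
    [[0, 0, -0.185], [0, 0, -0.0366]],
    [[0, 0, -0.185], [0, 0, -0.0366]],
    [[0, 0, -0.185], [0, 0, -0.0366]],
    [[0, 0, -0.185], [0, 0, -0.0366]],
    [[0, 0, -0.185], [0, 0, -0.0366]],
    [[0, 0, -0.185], [0, 0, -0.0366]],
    [[0, 0, -0.185], [0, 0, -0.0366]],
    [[0, 0, -0.185], [0, 0, -0.0366]],
    [[0, 0, -0.185], [0, 0, -0.0366]],
    [[0, 0, -0.185], [0, 0, -0.0366]]
  ]
}}

```text
t: 1.03
position: [0.2246, -0.5018, 0.3508]
orientation: [-2.215, -2.227, -0.0]
force: [-0.1, 0.4, 0.3]
opening: 0.0852
finger_force: 0.0
```

Emit:
{"api": "drive_tool", "payload": {
  "steps": [
    [[0.3, 0.247, 0], [0, 0, 0]],
    [[0.3, 0.247, 0], [0, 0, 0]],
    [[0.3, 0.247, 0], [0, 0, 0]],
    [[0.3, 0.247, 0], [0, 0, 0]],
    [[0.3, 0.247, 0], [0, 0, 0]],
    [[0.3, 0.247, 0], [0, 0, 0]],
    [[0.3, 0.247, 0], [0, 0, 0]],
    [[0.3, 0.247, 0], [0, 0, 0]],
    [[0.3, 0.247, 0], [0, 0, 0]],
    [[0.3, 0.247, 0], [0, 0, 0]],
    [[0.3, 0.247, 0], [0, 0, 0]],
    [[0.3, 0.247, 0], [0, 0, 0]],
    [[0.3, 0.247, 0], [0, 0, 0]],
    [[0.3, 0.247, 0], [0, 0, 0]],
    [[0.3, 0.247, 0], [0, 0, 0]],
    [[0.3, 0.247, 0], [0, 0, 0]],
    [[0.3, 0.247, 0], [0, 0, 0]],
    [[0.3, 0.247, 0], [0, 0, 0]],
    [[0.3, 0.247, 0], [0, 0, 0]],
    [[0.3, 0.247, 0], [0, 0, 0]]
  ]
}}

```text
t: 2.7
position: [0.6207, -0.0206, 0.35]
orientation: [-2.221, -2.221, 0.0]
force: [-0.6, 0.1, -0.4]
opening: 0.0853
finger_force: 0.0
```

Emit:
{"api": "drive_tool", "payload": {
  "steps": [
    [[0, 0, 0], [0, 0, 0]],
    [[0, 0, 0], [0, 0, 0]]
  ]
}}

```text
t: 2.87
position: [0.6203, -0.021, 0.3493]
orientation: [-2.219, -2.223, 0.001]
force: [0.3, -0.2, 0.3]
opening: 0.0858
finger_force: 0.0
```

```bash
python3 - <<'E'
from h import *
a=snap('wrist','w1'); cv2.imwrite('pics/w1b.png',cv2.resize(a[:,:,::-1],(800,600),interpolation=cv2.INTER_CUBIC))
E
```

```text
(no output)
```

View pics/w1b.png

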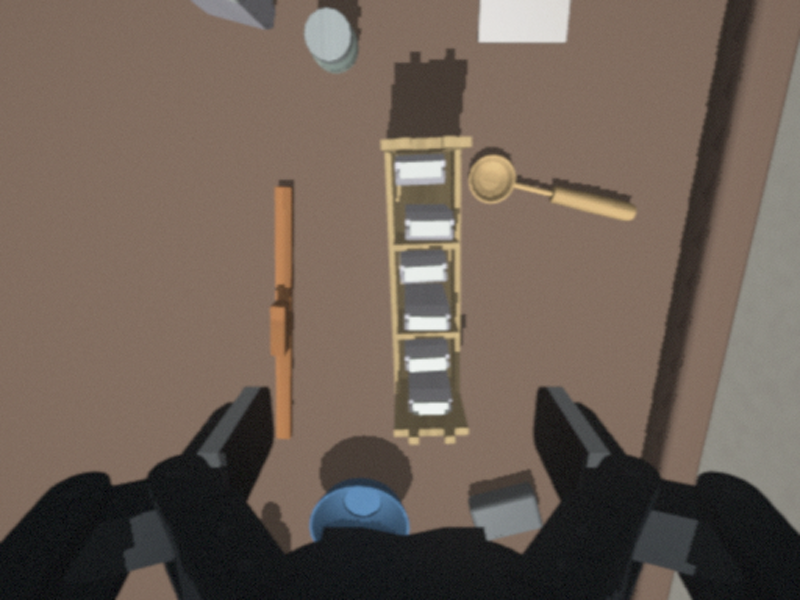

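Wrist view (800 px scale): the caddy runs from (428,143) to (432,435) and is nearly aligned with the image. Six white caps lie along x≈428. The bar runs from (284,187) to (284,437), with its grip at (279,328). I'll zoom on the caddy for precision.

```bash
python3 - <<'E'
from h import *
a=cv2.imread('pics/w1.png'); c=a[80:290,225:325]
cv2.imwrite('pics/w1c.png',cv2.resize(c,None,fx=2.85,fy=2.85,interpolation=cv2.INTER_CUBIC))
hsv=cv2.cvtColor(a,cv2.COLOR_BGR2HSV)
m=((hsv[:,:,2]>190)&(hsv[:,:,1]<30)).astype(np.uint8); m[:80]=0;m[290:]=0;m[:,:225]=0;m[:,325:]=0
n,l,st,ce=cv2.connectedComponentsWithStats(m)
for i in range(1,n):
    if st[i,4]>20: print('cap',st[i],ray('w1',*ce[i],.112).round(4), ce[i].round(1))
m=((hsv[:,:,1]>140)&(hsv[:,:,0]<15)&(hsv[:,:,2]>100)).astype(np.uint8); m[:,:150]=0;m[:,200:]=0
n,l,st,ce=cv2.connectedComponentsWithStats(m)
for i in range(1,n):
    if st[i,4]>20: print('bar',st[i],ce[i].round(1))
E
```

```text
cap [253 103  31  14 334] [0.6344 0.0508 0.112 ] [268.3 109. ]
cap [260 141  30  11 272] [6.439e-01 2.000e-04 1.120e-01] [274.6 146.3]
cap [256 169  29  12 245] [ 0.6388 -0.041   0.112 ] [270.6 174.8]
cap [260 202  27   9 203] [ 0.6432 -0.0899  0.112 ] [273.1 206.4]
cap [260 228  27  10 190] [ 0.644  -0.1336  0.112 ] [273.1 232.9]
cap [264 258  23   7 144] [ 0.6483 -0.1824  0.112 ] [275.2 260.8]
```

View pics/w1c.png

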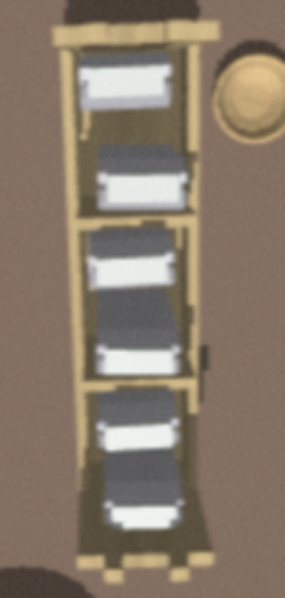

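```bash
python3 - <<'E'
from h import *
f=lambda x,y,z:ray('w1',225+x/2.85-.5*0,80+y/2.85,z).round(4)
for n,x,y,z in[('near notch',145,561,.122),('near L',78,562,.122),('near R',213,558,.122),('far L',54,36,.122),('far R',219,31,.122),('lugNl',113,576,.136),('lugNr',180,575,.136),('div1',135,217,.09),('div2',138,384,.09),('swL1',67,60,.046),('swL2',82,450,.046),('swR1',195,60,.046),('swR2',194,390,.046)]: print(n,f(x,y,z))
g=lambda x,y,z:ray('w1',x*.64,y*.64,z).round(4)
print('bar',g(284,188,.012),g(284,437,.012),'grip top',g(279,308,.038),g(279,353,.038), 'grip edges',g(270,330,.038),g(288,330,.038))
E
```

```text
near notch [ 0.6493 -0.2055  0.122 ]
near L [ 0.6118 -0.2063  0.122 ]
near R [ 0.6872 -0.2035  0.122 ]
far L [0.6019 0.0713 0.122 ]
far R [0.6775 0.0736 0.122 ]
lugNl [ 0.6311 -0.2058  0.136 ]
lugNr [ 0.6674 -0.2051  0.136 ]
div1 [ 0.642  -0.0175  0.09  ]
div2 [ 0.6453 -0.1119  0.09  ]
swL1 [0.6054 0.0618 0.046 ]
swL2 [ 0.613  -0.1741  0.046 ]
swR1 [0.6758 0.0619 0.046 ]
swR2 [ 0.6827 -0.133   0.046 ]
bar [0.4896 0.0307 0.012 ] [ 0.465  -0.2848  0.012 ] grip top [ 0.4804 -0.0992  0.038 ] [ 0.4759 -0.1543  0.038 ] grip edges [ 0.4679 -0.1258  0.038 ] [ 0.4886 -0.1257  0.038 ]
```

Measured caddy: centre (0.6446, -0.0662), yaw +2.0°, end-wall spacing 277.5 mm against a nominal 278. Next, the refill tins.

Emit:
{"api": "drive_tool", "payload": {
  "steps": [
    [[0.37, -0.1, 0], [0, 0, 0]],
    [[0.37, -0.1, 0], [0, 0, 0]],
    [[0.37, -0.1, 0], [0, 0, 0]],
    [[0.37, -0.1, 0], [0, 0, 0]],
    [[0.37, -0.1, 0], [0, 0, 0]],
    [[0.37, -0.1, 0], [0, 0, 0]],
    [[0.37, -0.1, 0], [0, 0, 0]],
    [[0.37, -0.1, 0], [0, 0, 0]],
    [[0.37, -0.1, 0], [0, 0, 0]],
    [[0.37, -0.1, 0], [0, 0, 0]],
    [[0, 0, 0], [0, 0, 0]],
    [[0, 0, 0], [0, 0, 0]]
  ]
}}

```text
t: 3.92
position: [0.5396, 0.2739, 0.3504]
orientation: [2.22, 2.222, -0.0]
force: [-0.4, 0.2, -0.1]
opening: 0.0855
finger_force: 0.0
```

```bash
python3 - <<'E'
from h import *
a=snap('wrist','w2'); cv2.imwrite('pics/w2b.png',cv2.resize(a[:,:,::-1],(800,600),interpolation=cv2.INTER_CUBIC))
E
```

```text
(no output)
```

View pics/w2b.png

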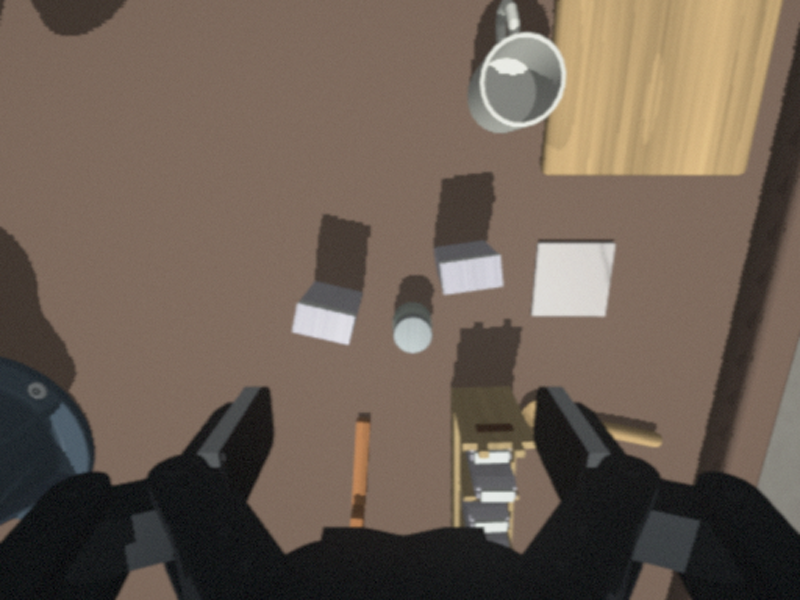

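Tin A's lid is at (324,323) and tin B's at (471,275), in 800 px scale. The jar at (413,333) is between them, and the mug is at (523,80).

```bash
cat >> h.py <<'E'
def lids(f,z=.11,box=None,thr=175):
    a=cv2.imread('pics/'+f+'.png'); hsv=cv2.cvtColor(a,cv2.COLOR_BGR2HSV)
    m=((hsv[:,:,2]>thr)&(hsv[:,:,1]<40)).astype(np.uint8)
    M=np.zeros_like(m); x0,y0,x1,y1=box; M[y0:y1,x0:x1]=m[y0:y1,x0:x1]
    for c in cv2.findContours(M,cv2.RETR_EXTERNAL,cv2.CHAIN_APPROX_NONE)[0]:
        if cv2.contourArea(c)<80: continue
        P=np.array([ray(f,*p[0],z)[:2] for p in c])
        r=cv2.minAreaRect((P*1000).astype(np.float32)); b=cv2.boxPoints(r)
        e=max([b[1]-b[0],b[2]-b[1]],key=np.linalg.norm); e=e if e[0]>0 else -e
        print('lid',np.round(r[0],1),'size',np.round(r[1],1),'long-axis deg',round(float(np.degrees(np.arctan2(e[1],e[0]))),1),'px',c.mean(0).round(1))
E
python3 - <<'E'
from h import *
a=cv2.imread('pics/w2.png');h=cv2.cvtColor(a,cv2.COLOR_BGR2HSV)
print(h[206,207],h[175,301],h[190,215],h[160,298])
for t in (150,170,190): lids('w2',box=(180,150,330,230),thr=t)
K=[ray('w2',413*.64,333*.64,.055),ray('w2',523*.64,80*.64,.085)];print(K)
E
```

```text
[129   8 221] [127  11 214] [135  11  92] [120   6  89]
lid [548.6 190.4] size [35.4 34.5] long-axis deg 0.0 px [[263.6 214.5]]
lid [461.7 202.4] size [32.  58.6] long-axis deg -13.8 px [[206.5 207.1]]
lid [604.2 251.6] size [58.4 31.6] long-axis deg 8.5 px [[301.7 175.5]]
lid [548.9 190.8] size [34.8 33.8] long-axis deg 46.7 px [[263.7 214.3]]
lid [461.8 202.7] size [31.  56.9] long-axis deg -14.3 px [[206.3 207.1]]
lid [604.  251.6] size [56.4 30.4] long-axis deg 8.5 px [[301.5 175.6]]
lid [547.9 188.9] size [30.8 28. ] long-axis deg 0.0 px [[262.8 215. ]]
lid [461.9 202.5] size [29.5 55. ] long-axis deg -13.9 px [[206.5 207.1]]
lid [604.  251.7] size [54.7 29.2] long-axis deg 8.4 px [[301.7 175.4]]
[array([0.55116456, 0.17181982, 0.055     ]), array([0.64551028, 0.42138869, 0.085     ])]
```

Tin B: (0.604, 0.2516), long axis +8.5°. Tin A: (0.4618, 0.2025), -14°. Lid sizes come out at about 56×30 mm, as they should. Picking tin B first.

Emit:
{"api": "drive_tool", "payload": {
  "steps": [
    [[-0.093, 0.268, 0], [0, 0, 0]],
    [[-0.093, 0.268, 0], [0, 0, 0]],
    [[-0.093, 0.269, 0], [0, 0, 0]],
    [[0, 0, 0.2], [0, 0, -0.0236]],
    [[0, 0, 0.25], [0, 0, -0.0236]],
    [[0, 0, 0.35], [0, 0, 0]],
    [[0, 0, 0.35], [0, 0, 0]],
    [[0, 0, 0.35], [0, 0, 0]],
    [[0, 0, 0.35], [0, 0, 0]],
    [[0, 0, 0.35], [0, 0, 0]],
    [[0, 0, 0.3], [0, 0, 0]],
    [[0, 0, 0.2], [0, 0, 0]],
    [[0, 0, 0], [0, 0, 0]],
    [[0, 0, 0], [0, 0, 0]]
  ]
}}

```text
t: 5.13
position: [0.6047, 0.2501, 0.1343]
orientation: [-2.053, -2.378, 0.001]
force: [0.0, -0.0, 1.4]
opening: 0.0854
finger_force: 0.0
```

```bash
python3 - <<'E'
from h import *
s=bot.sense();p=s['position'];R=Ro.from_rotvec(s['orientation']).as_matrix();print(p.round(4),R.round(3), R.T@(np.array([.604,.2516,.065])-p)/.08)
E
```

```text
[0.6047 0.2501 0.1343] [[-0.146  0.989 -0.001]
 [ 0.989  0.146 -0.   ]
 [-0.    -0.001 -1.   ]] [ 0.02027226 -0.00477413  0.865844  ]
```

Emit:
{"api": "drive_tool", "payload": {
  "steps": [
    [[0.015, -0.005, 0.25], [0, 0, 0]],
    [[0, 0, 0.25], [0, 0, 0]],
    [[0, 0, 0.2], [0, 0, 0]],
    [[0, 0, 0.11], [0, 0, 0]],
    [[0, 0, 0.055], [0, 0, 0]],
    [[0, 0, 0], [0, 0, 0]],
    [[0, 0, 0], [0, 0, 0]]
  ]
}}

```text
t: 5.72
position: [0.6046, 0.2528, 0.0663]
orientation: [2.051, 2.379, 0.002]
force: [-0.4, 0.4, 0.1]
opening: 0.0854
finger_force: 0.0
```

Emit:
{"api": "drive_tool", "payload": {
  "steps": [
    [[0, 0, 0], [0, 0, 0]],
    [[0, 0, 0], [0, 0, 0]],
    [[0, 0, 0], [0, 0, 0]],
    [[0, 0, 0], [0, 0, 0]],
    [[0, 0, 0], [0, 0, 0]],
    [[0, 0, 0], [0, 0, 0]],
    [[0, 0, 0], [0, 0, 0]],
    [[0, 0, 0], [0, 0, 0]]
  ],
  "gripper": -1,
  "squeeze": 80
}}

```text
t: 6.38
position: [0.6044, 0.253, 0.0664]
orientation: [2.05, 2.379, 0.002]
force: [-2.2, -0.6, 7.1]
opening: 0.0538
finger_force: 84.9
```

Emit:
{"api": "drive_tool", "payload": {
  "steps": [
    [[0, 0, -0.1], [0, 0, 0]],
    [[0, 0, -0.3], [0, 0, 0]],
    [[0, 0, -0.35], [0, 0, 0]],
    [[0, 0, -0.35], [0, 0, 0.012]],
    [[0, 0, -0.35], [0, 0, 0.012]],
    [[0, 0, -0.35], [0, 0, 0.012]],
    [[0, 0, -0.3], [0, 0, 0]],
    [[0, 0, 0], [0, 0, 0]],
    [[0, 0, 0], [0, 0, 0]]
  ]
}}

```text
t: 7.13
position: [0.604, 0.2528, 0.234]
orientation: [2.181, 2.26, 0.003]
force: [-0.2, -0.2, -3.5]
opening: 0.054
finger_force: 85.2
```

```bash
cat >> h.py <<'E'
def to(x,y,z):
    s=bot.sense();p=s['position'];R=Ro.from_rotvec(s['orientation']).as_matrix()
    print(p.round(4),'yaw y-axis',np.degrees(np.arctan2(R[1,1],R[0,1])).round(2),'tilt',np.degrees(np.arccos(-R[2,2])).round(2),'rows',(R.T@(np.array([x,y,z])-p)/.08).round(3),'f',s['force'].round(1),'open',s['opening'])
E
python3 - <<'E'
from h import *
to(.6414,.0270,.228)
a=snap('wrist','w3')
lids('w3',z=.228+.044,box=(120,150,400,384),thr=165)
cv2.imwrite('pics/w3b.png',cv2.resize(a[:,:,::-1],(800,600),interpolation=cv2.INTER_CUBIC))
E
```

```text
[0.604  0.2528 0.234 ] yaw y-axis 2.02 tilt 0.11 rows [-2.838  0.367  0.073] f [-0.2 -0.2 -3.5] open 0.05402045550188289
lid [619.2 204. ] size [11.5  5. ] long-axis deg 2.8 px [[280.4 334.7]]
lid [604.4 248.6] size [58.5 31.7] long-axis deg 1.9 px [[259.9 265.6]]
lid [542.2 271.3] size [13.7 17.3] long-axis deg -13.9 px [[135.8 222.2]]
lid [647.5 292.9] size [29.6 29.9] long-axis deg -0.1 px [[350.4 187. ]]
```

View pics/w3b.png

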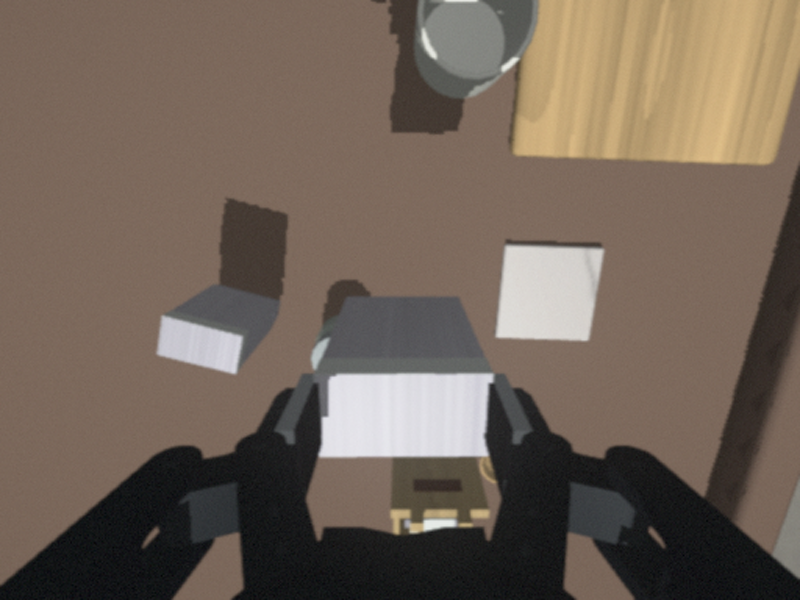

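Tin B is held square: its lid is at (407,415), centred between the fingers and parallel to them. Moving it over bay 3.

Emit:
{"api": "drive_tool", "payload": {
  "steps": [
    [[-0.15, 0.02, 0], [0, 0, 0]],
    [[-0.3, 0.04, 0], [0, 0, 0]],
    [[-0.35, 0.045, 0], [0, 0, 0]],
    [[-0.35, 0.045, 0], [0, 0, 0]],
    [[-0.35, 0.045, 0], [0, 0, 0]],
    [[-0.35, 0.045, 0], [0, 0, 0]],
    [[-0.35, 0.045, 0], [0, 0, 0]],
    [[-0.35, 0.045, 0], [0, 0, 0]],
    [[-0.2, 0.027, 0], [0, 0, 0]],
    [[-0.088, 0.01, 0], [0, 0, 0]],
    [[0, 0, 0.3], [0, 0, 0]],
    [[0, 0, 0.2], [0, 0, 0]],
    [[0, 0, 0.1], [0, 0, 0]],
    [[0, 0, 0], [0, 0, 0]],
    [[0, 0, 0], [0, 0, 0]],
    [[0, 0, 0], [0, 0, 0]]
  ]
}}

```text
t: 8.52
position: [0.6416, 0.0273, 0.1861]
orientation: [2.181, 2.26, 0.002]
force: [-0.4, 0.2, -2.4]
opening: 0.0537
finger_force: 85.1
```

```bash
python3 - <<'E'
from h import *
to(.6414,.0267,.072)
a=snap('side','d1');b=snap('scene','s1')
print(proj('d1',(.64,.025,.12)),proj('s1',(.64,.025,.12)))
x=cv2.resize(a[110:310,210:350],None,fx=2.9,fy=2.9,interpolation=cv2.INTER_CUBIC)
y=cv2.resize(b[110:250,190:310],None,fx=3.2,fy=3.2,interpolation=cv2.INTER_CUBIC)
h=max(x.shape[0],y.shape[0]); o=np.zeros((h,x.shape[1]+y.shape[1],3),np.uint8)
o[:x.shape[0],:x.shape[1]]=x;o[:y.shape[0],x.shape[1]:]=y
print(o.shape);cv2.imwrite('pics/c1.png',o[:,:,::-1])
E
```

```text
[0.6416 0.0273 0.1861] yaw y-axis 2.04 tilt 0.09 rows [-0.007 -0.006  1.426] f [-0.4  0.2 -2.4] open 0.05374623498911617
[263.32914898 175.04119769] [259.95824323 199.53848824]
(580, 790, 3)
```

View pics/c1.png

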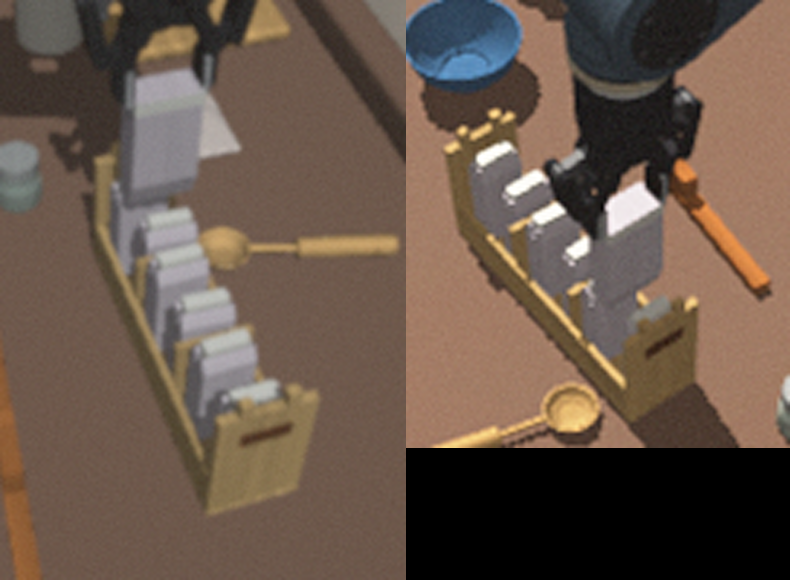

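The tin hangs over bay 3 between its two packs in both views. Lowering gently.

Emit:
{"api": "drive_tool", "payload": {
  "steps": [
    [[0, 0, 0.07], [0, 0, 0]],
    [[0, 0, 0.07], [0, 0, 0]],
    [[0, 0, 0.07], [0, 0, 0]],
    [[0, 0, 0.07], [0, 0, 0]],
    [[0, 0, 0.07], [0, 0, 0]],
    [[0, 0, 0.07], [0, 0, 0]],
    [[0, 0, 0.07], [0, 0, 0]],
    [[0, 0, 0.07], [0, 0, 0]]
  ]
}}

```text
t: 9.28
position: [0.6412, 0.0269, 0.1396]
orientation: [2.182, 2.26, -0.0]
force: [0.2, 0.3, -2.4]
opening: 0.0539
finger_force: 85.2
```

Emit:
{"api": "drive_tool", "payload": {
  "steps": [
    [[0, 0, 0.04], [0, 0, 0]],
    [[0, 0, 0.04], [0, 0, 0]],
    [[0, 0, 0.04], [0, 0, 0]],
    [[0, 0, 0.04], [0, 0, 0]],
    [[0, 0, 0.04], [0, 0, 0]],
    [[0, 0, 0.04], [0, 0, 0]]
  ]
}}

```text
t: 9.78
position: [0.6412, 0.0269, 0.1208]
orientation: [2.182, 2.26, 0.0]
force: [-0.3, -0.2, -2.5]
opening: 0.0534
finger_force: 85.2
```

Emit:
{"api": "drive_tool", "payload": {
  "steps": [
    [[0, 0, 0.04], [0, 0, 0]],
    [[0, 0, 0.04], [0, 0, 0]],
    [[0, 0, 0.04], [0, 0, 0]],
    [[0, 0, 0.04], [0, 0, 0]],
    [[0, 0, 0.04], [0, 0, 0]],
    [[0, 0, 0.04], [0, 0, 0]]
  ]
}}

```text
t: 10.28
position: [0.6411, 0.0269, 0.1015]
orientation: [-2.182, -2.26, -0.0]
force: [0.1, 0.4, -3.1]
opening: 0.0534
finger_force: 85.2
```

Emit:
{"api": "drive_tool", "payload": {
  "steps": [
    [[0, 0, 0.04], [0, 0, 0]],
    [[0, 0, 0.04], [0, 0, 0]],
    [[0, 0, 0.04], [0, 0, 0]],
    [[0, 0, 0.04], [0, 0, 0]],
    [[0, 0, 0.04], [0, 0, 0]]
  ]
}}

```text
t: 10.7
position: [0.6413, 0.0269, 0.0857]
orientation: [2.182, 2.26, 0.0]
force: [-0.1, 0.2, -0.9]
opening: 0.0536
finger_force: 85.4
```

Emit:
{"api": "drive_tool", "payload": {
  "steps": [
    [[0, 0, 0.04], [0, 0, 0]],
    [[0, 0, 0.04], [0, 0, 0]],
    [[0, 0, 0.03], [0, 0, 0]],
    [[0, 0, 0.03], [0, 0, 0]],
    [[0, 0, 0.02], [0, 0, 0]],
    [[0, 0, 0.01], [0, 0, 0]],
    [[0, 0, 0], [0, 0, 0]]
  ]
}}

```text
t: 11.28
position: [0.641, 0.0269, 0.0725]
orientation: [-2.182, -2.26, 0.001]
force: [-3.5, 1.0, 4.0]
opening: 0.054
finger_force: 85.8
```

```bash
python3 - <<'E'
from h import *
to(.6414,.0267,.072)
E
```

```text
[0.641  0.0269 0.0725] yaw y-axis 2.01 tilt 0.03 rows [-0.002  0.005  0.006] f [-3.5  1.   4. ] open 0.05401803598157103
```

Emit:
{"api": "drive_tool", "payload": {
  "steps": [
    [[0, 0, 0.012], [0, 0, 0]],
    [[0, 0, 0], [0, 0, 0]]
  ]
}}

```text
t: 11.45
position: [0.641, 0.0268, 0.0725]
orientation: [-2.182, -2.26, 0.0]
force: [-5.9, 0.1, 12.0]
opening: 0.0537
finger_force: 86.8
```

Emit:
{"api": "drive_tool", "payload": {
  "steps": [
    [[0, 0, 0], [0, 0, 0]],
    [[0, 0, 0], [0, 0, 0]],
    [[0, 0, 0], [0, 0, 0]],
    [[0, 0, 0], [0, 0, 0]],
    [[0, 0, 0], [0, 0, 0]],
    [[0, 0, 0], [0, 0, 0]],
    [[0, 0, 0], [0, 0, 0]],
    [[0, 0, 0], [0, 0, 0]]
  ],
  "gripper": 1
}}

```text
t: 12.12
position: [0.6411, 0.0269, 0.0712]
orientation: [-2.182, -2.26, -0.0]
force: [0.4, -0.5, -0.3]
opening: 0.0857
finger_force: 0.0
```

Emit:
{"api": "drive_tool", "payload": {
  "steps": [
    [[0, 0, -0.1], [0, 0, 0]],
    [[0, 0, -0.2], [0, 0, 0]],
    [[0, 0, -0.35], [0, 0, 0]],
    [[0, 0, -0.35], [0, 0, 0]],
    [[0, 0, -0.35], [0, 0, 0]],
    [[0, 0, -0.35], [0, 0, 0]],
    [[0, 0, -0.3], [0, 0, 0]],
    [[0, 0, 0], [0, 0, 0]],
    [[0, 0, 0], [0, 0, 0]]
  ]
}}

```text
t: 12.87
position: [0.6416, 0.0268, 0.233]
orientation: [2.181, 2.258, 0.003]
force: [0.4, -0.2, -0.3]
opening: 0.0853
finger_force: 0.0
```

```bash
python3 - <<'E'
from h import *
to(.4618,.2025,.235)
E
```

```text
[0.6416 0.0268 0.233 ] yaw y-axis 2.01 tilt 0.17 rows [ 2.273 -2.17  -0.032] f [ 0.4 -0.2 -0.3] open 0.08526702303590036
```

Emit:
{"api": "drive_tool", "payload": {
  "steps": [
    [[0.15, -0.14, 0], [0, 0, 0]],
    [[0.273, -0.26, 0], [0, 0, 0]],
    [[0.275, -0.26, 0], [0, 0, 0]],
    [[0.275, -0.26, 0], [0, 0, 0]],
    [[0.275, -0.27, 0], [0, 0, 0]],
    [[0.275, -0.27, 0], [0, 0, 0]],
    [[0.275, -0.26, 0], [0, 0, 0]],
    [[0.275, -0.26, 0], [0, 0, 0]],
    [[0.2, -0.19, 0], [0, 0, 0]],
    [[0, 0, 0.1], [0, 0, 0.0296]],
    [[0, 0, 0.25], [0, 0, 0.0296]],
    [[0, 0, 0.35], [0, 0, 0.0296]],
    [[0, 0, 0.35], [0, 0, 0]],
    [[0, 0, 0.15], [0, 0, 0]],
    [[0, 0, 0], [0, 0, 0]],
    [[0, 0, 0], [0, 0, 0]]
  ]
}}

```text
t: 14.2
position: [0.4607, 0.2023, 0.1346]
orientation: [-2.475, -1.934, 0.003]
force: [0.7, -0.2, 1.4]
opening: 0.0855
finger_force: 0.0
```

```bash
python3 - <<'E'
from h import *
to(.4618,.2025,.065)
E
```

```text
[0.4607 0.2023 0.1346] yaw y-axis -13.97 tilt 0.13 rows [0.007 0.015 0.87 ] f [ 0.7 -0.2  1.4] open 0.08549006766064723
```

Emit:
{"api": "drive_tool", "payload": {
  "steps": [
    [[0, 0.01, 0.25], [0, 0, 0]],
    [[0, 0, 0.25], [0, 0, 0]],
    [[0, 0, 0.2], [0, 0, 0]],
    [[0, 0, 0.11], [0, 0, 0]],
    [[0, 0, 0.06], [0, 0, 0]],
    [[0, 0, 0], [0, 0, 0]],
    [[0, 0, 0], [0, 0, 0]]
  ]
}}

```text
t: 14.78
position: [0.4626, 0.2025, 0.0665]
orientation: [2.475, 1.934, 0.002]
force: [0.1, 0.3, 0.8]
opening: 0.0855
finger_force: 0.0
```

Emit:
{"api": "drive_tool", "payload": {
  "steps": [
    [[0, 0, 0], [0, 0, 0]],
    [[0, 0, 0], [0, 0, 0]],
    [[0, 0, 0], [0, 0, 0]],
    [[0, 0, 0], [0, 0, 0]],
    [[0, 0, 0], [0, 0, 0]],
    [[0, 0, 0], [0, 0, 0]],
    [[0, 0, 0], [0, 0, 0]],
    [[0, 0, 0], [0, 0, 0]]
  ],
  "gripper": -1,
  "squeeze": 80
}}

```text
t: 15.45
position: [0.4624, 0.2027, 0.0669]
orientation: [2.475, 1.935, 0.002]
force: [-3.5, 0.4, 11.5]
opening: 0.0541
finger_force: 83.1
```

Emit:
{"api": "drive_tool", "payload": {
  "steps": [
    [[0, 0, -0.1], [0, 0, 0]],
    [[0, 0, -0.3], [0, 0, 0]],
    [[0, 0, -0.35], [0, 0, 0]],
    [[0, 0, -0.35], [0, 0, -0.0296]],
    [[0, 0, -0.35], [0, 0, -0.0296]],
    [[0, 0, -0.35], [0, 0, -0.0296]],
    [[0, 0, -0.3], [0, 0, 0]],
    [[0, 0, 0], [0, 0, 0]],
    [[0, 0, 0], [0, 0, 0]]
  ]
}}

```text
t: 16.2
position: [0.4622, 0.2024, 0.2344]
orientation: [2.182, 2.259, 0.003]
force: [0.1, 0.1, -4.0]
opening: 0.0534
finger_force: 86.0
```

```bash
python3 - <<'E'
from h import *
to(.6446,-.0655,.235)
a=snap('wrist','w4')
lids('w4',z=bot.sense()['position'][2]+.044,box=(180,220,340,300),thr=165)
E
```

```text
[0.4622 0.2024 0.2344] yaw y-axis 1.98 tilt 0.11 rows [-3.425  2.163 -0.006] f [ 0.1  0.1 -4. ] open 0.053365050367739336
lid [462.7 202.1] size [55.9 30.5] long-axis deg 1.9 px [[259.7 263.7]]
```

Emit:
{"api": "drive_tool", "payload": {
  "steps": [
    [[-0.15, 0.09, 0], [0, 0, 0]],
    [[-0.3, 0.19, 0], [0, 0, 0]],
    [[-0.35, 0.22, 0], [0, 0, 0]],
    [[-0.35, 0.22, 0], [0, 0, 0]],
    [[-0.35, 0.22, 0], [0, 0, 0]],
    [[-0.35, 0.22, 0], [0, 0, 0]],
    [[-0.35, 0.22, 0], [0, 0, 0]],
    [[-0.35, 0.22, 0], [0, 0, 0]],
    [[-0.35, 0.22, 0], [0, 0, 0]],
    [[-0.3, 0.19, 0], [0, 0, 0]],
    [[-0.155, 0.1, 0], [0, 0, 0]],
    [[-0.07, 0.053, 0], [0, 0, 0]],
    [[0, 0, 0.3], [0, 0, 0]],
    [[0, 0, 0.2], [0, 0, 0]],
    [[0, 0, 0.1], [0, 0, 0]],
    [[0, 0, 0], [0, 0, 0]],
    [[0, 0, 0], [0, 0, 0]],
    [[0, 0, 0], [0, 0, 0]]
  ]
}}

```text
t: 17.75
position: [0.6449, -0.0652, 0.1866]
orientation: [2.181, 2.26, 0.001]
force: [-0.0, 0.9, -3.0]
opening: 0.054
finger_force: 85.9
```

```bash
python3 - <<'E'
from h import *
to(.6446,-.0655,.073)
a=snap('side','d2');b=snap('scene','s2')
x=cv2.resize(a[110:310,210:350],None,fx=2.9,fy=2.9,interpolation=cv2.INTER_CUBIC)
y=cv2.resize(b[110:250,190:310],None,fx=3.2,fy=3.2,interpolation=cv2.INTER_CUBIC)
o=np.zeros((x.shape[0],x.shape[1]+y.shape[1],3),np.uint8)
o[:x.shape[0],:x.shape[1]]=x;o[:y.shape[0],x.shape[1]:]=y
cv2.imwrite('pics/c2.png',o[:,:,::-1])
E
```

```text
[ 0.6449 -0.0652  0.1866] yaw y-axis 2.02 tilt 0.07 rows [-0.004 -0.006  1.42 ] f [-0.   0.9 -3. ] open 0.05397450477702112
```

View pics/c2.png

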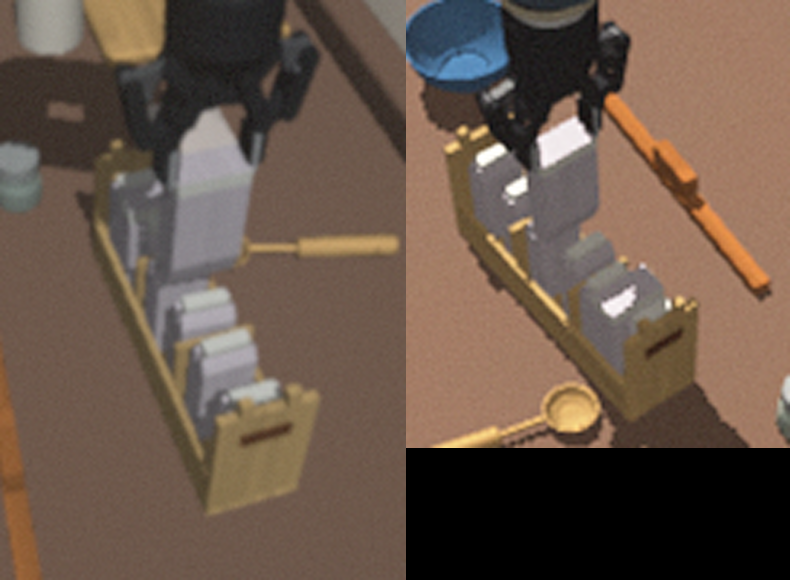

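Tin A is over bay 2. Tin B stands upright in bay 3, level with its neighbours. Lowering.

Emit:
{"api": "drive_tool", "payload": {
  "steps": [
    [[0, 0, 0.07], [0, 0, 0]],
    [[0, 0, 0.07], [0, 0, 0]],
    [[0, 0, 0.07], [0, 0, 0]],
    [[0, 0, 0.07], [0, 0, 0]],
    [[0, 0, 0.07], [0, 0, 0]],
    [[0, 0, 0.07], [0, 0, 0]],
    [[0, 0, 0.04], [0, 0, 0]],
    [[0, 0, 0.04], [0, 0, 0]],
    [[0, 0, 0.04], [0, 0, 0]],
    [[0, 0, 0.04], [0, 0, 0]]
  ]
}}

```text
t: 18.68
position: [0.6447, -0.0655, 0.1391]
orientation: [2.182, 2.26, 0.0]
force: [-0.2, 0.5, -3.1]
opening: 0.0534
finger_force: 86.0
```

Emit:
{"api": "drive_tool", "payload": {
  "steps": [
    [[0, 0, 0.04], [0, 0, 0]],
    [[0, 0, 0.04], [0, 0, 0]],
    [[0, 0, 0.04], [0, 0, 0]],
    [[0, 0, 0.04], [0, 0, 0]],
    [[0, 0, 0.04], [0, 0, 0]],
    [[0, 0, 0.04], [0, 0, 0]]
  ]
}}

```text
t: 19.18
position: [0.6446, -0.0654, 0.1197]
orientation: [-2.182, -2.26, -0.0]
force: [0.1, 0.0, -2.9]
opening: 0.0539
finger_force: 86.0
```

Emit:
{"api": "drive_tool", "payload": {
  "steps": [
    [[0, 0, 0.04], [0, 0, 0]],
    [[0, 0, 0.04], [0, 0, 0]],
    [[0, 0, 0.04], [0, 0, 0]],
    [[0, 0, 0.04], [0, 0, 0]],
    [[0, 0, 0.04], [0, 0, 0]],
    [[0, 0, 0.04], [0, 0, 0]]
  ]
}}

```text
t: 19.68
position: [0.6446, -0.0655, 0.1006]
orientation: [2.182, 2.26, 0.0]
force: [1.0, 0.3, -0.7]
opening: 0.0536
finger_force: 86.2
```

Emit:
{"api": "drive_tool", "payload": {
  "steps": [
    [[0, 0, 0.04], [0, 0, 0]],
    [[0, 0, 0.04], [0, 0, 0]],
    [[0, 0, 0.04], [0, 0, 0]],
    [[0, 0, 0.02], [0, 0, 0]]
  ]
}}

```text
t: 20.02
position: [0.6446, -0.0655, 0.0893]
orientation: [2.182, 2.26, 0.0]
force: [-0.1, -0.2, 0.1]
opening: 0.0536
finger_force: 86.3
```

Remaining: 0.0893 → 0.0725, about 17 mm (0.21).

Emit:
{"api": "drive_tool", "payload": {
  "steps": [
    [[0, 0, 0.04], [0, 0, 0]],
    [[0, 0, 0.04], [0, 0, 0]],
    [[0, 0, 0.04], [0, 0, 0]],
    [[0, 0, 0.04], [0, 0, 0]],
    [[0, 0, 0.025], [0, 0, 0]],
    [[0, 0, 0.015], [0, 0, 0]],
    [[0, 0, 0.012], [0, 0, 0]],
    [[0, 0, 0], [0, 0, 0]],
    [[0, 0, 0], [0, 0, 0]]
  ]
}}

```text
t: 20.77
position: [0.6444, -0.0654, 0.0731]
orientation: [-2.182, -2.26, 0.0]
force: [-4.0, 0.7, 4.2]
opening: 0.0537
finger_force: 86.8
```

Emit:
{"api": "drive_tool", "payload": {
  "steps": [
    [[0, 0, 0.012], [0, 0, 0]],
    [[0, 0, 0], [0, 0, 0]]
  ]
}}

```text
t: 20.93
position: [0.6445, -0.0655, 0.073]
orientation: [2.182, 2.26, -0.0]
force: [-7.4, 0.4, 12.1]
opening: 0.0538
finger_force: 87.8
```

Emit:
{"api": "drive_tool", "payload": {
  "steps": [
    [[0, 0, 0], [0, 0, 0]],
    [[0, 0, 0], [0, 0, 0]],
    [[0, 0, 0], [0, 0, 0]],
    [[0, 0, 0], [0, 0, 0]],
    [[0, 0, 0], [0, 0, 0]],
    [[0, 0, 0], [0, 0, 0]],
    [[0, 0, 0], [0, 0, 0]],
    [[0, 0, 0], [0, 0, 0]]
  ],
  "gripper": 1
}}

```text
t: 21.6
position: [0.6446, -0.0654, 0.0717]
orientation: [-2.182, -2.26, -0.0]
force: [-1.4, -0.6, -0.1]
opening: 0.0853
finger_force: 0.0
```

Emit:
{"api": "drive_tool", "payload": {
  "steps": [
    [[0, 0, -0.1], [0, 0, 0]],
    [[0, 0, -0.2], [0, 0, 0]],
    [[0, 0, -0.35], [0, 0, 0]],
    [[0, 0, -0.35], [0, 0, 0]],
    [[0, 0, -0.35], [0, 0, 0]],
    [[0, 0, -0.35], [0, 0, 0]],
    [[0, 0, -0.35], [0, 0, 0]],
    [[0.2, -0.2, -0.35], [0, 0, 0]],
    [[0.2, -0.2, -0.35], [0, 0, 0]],
    [[0.2, -0.3, -0.35], [0, 0, 0]],
    [[0, -0.3, -0.35], [0, 0, 0]],
    [[0, 0, 0], [0, 0, 0]],
    [[0, 0, 0], [0, 0, 0]]
  ]
}}

```text
t: 22.68
position: [0.5627, -0.0201, 0.3504]
orientation: [2.179, 2.258, 0.004]
force: [-0.1, 0.3, -0.4]
opening: 0.0856
finger_force: 0.0
```

```bash
python3 - <<'E'
from h import *
to(.48,-.12,.35)
a=snap('wrist','w5'); cv2.imwrite('pics/w5b.png',cv2.resize(a[:,:,::-1],(800,600),interpolation=cv2.INTER_CUBIC))
E
```

```text
[ 0.5627 -0.0201  0.3504] yaw y-axis 2.02 tilt 0.25 rows [-1.211e+00 -1.078e+00  1.000e-03] f [-0.1  0.3 -0.4] open 0.08561057333688316
```

View pics/w5b.png

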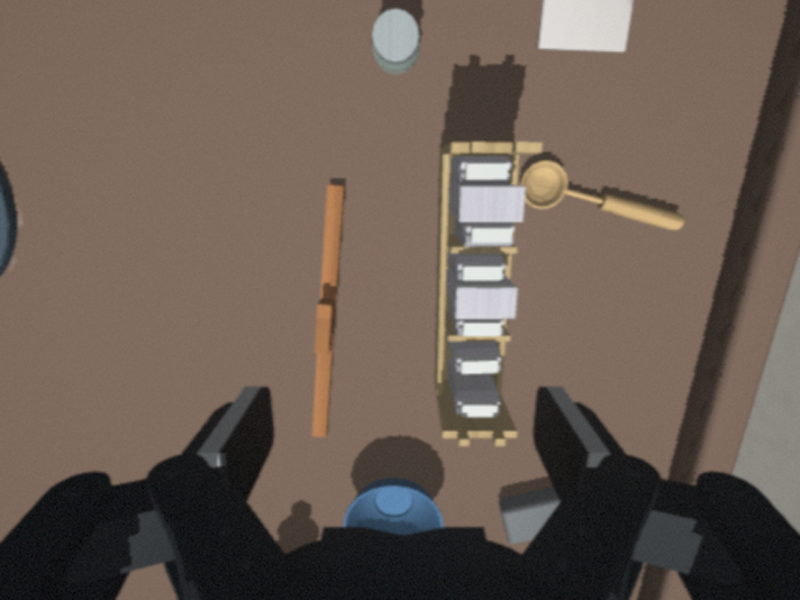

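Both tins are seated, with lids at (491,204) and (486,302) between their neighbours. The bar runs from (335,184) to (320,436), with its grip near (323,330). Measuring the bar.

```bash
python3 - <<'E'
from h import *
lids('w5',z=.116,box=(285,100,345,220),thr=165)
a=cv2.imread('pics/w5.png');h=cv2.cvtColor(a,cv2.COLOR_BGR2HSV)
print([h[int(v*.64),int(u*.64)].tolist() for u,v in((333,220),(324,320),(329,292),(322,390),(325,340))])
m=((h[:,:,1]>150)&(h[:,:,0]<20)&(h[:,:,2]>110)).astype(np.uint8); m[:,:190]=0;m[:,235:]=0
for v in range(114,284,6):
    x=np.where(m[v])[0]
    if len(x): print(v,x.min(),x.max(),h[v,int(x.mean())].tolist(),'z12',(ray('w5',x.mean(),v,.012)*1000).round(1)[:2],'z38',(ray('w5',x.mean(),v,.038)*1000).round(1)[:2])
E
```

```text
lid [644.4 -74.2] size [57. 47.] long-axis deg 1.9 px [[309.3 200.2]]
lid [636.2 -36.8] size [42.  13.4] long-axis deg 1.9 px [[307.2 174.4]]
lid [641.   -1.9] size [42.4 15.5] long-axis deg 2.0 px [[312.9 150.6]]
lid [640.8  26.3] size [56.6 29.7] long-axis deg 2.0 px [[314.7 130.3]]
lid [632.4  53.9] size [41.9 13. ] long-axis deg 2.0 px [[310.2 109. ]]
[[13, 135, 181], [13, 136, 175], [13, 126, 91], [13, 136, 178], [13, 138, 172]]
```

```bash
cat >> h.py <<'E'
def barm(f,x0,x1,y0=100,y1=290,step=6):
    a=cv2.imread('pics/'+f+'.png');h=cv2.cvtColor(a,cv2.COLOR_BGR2HSV)
    m=((h[:,:,1]>112)&(h[:,:,0]<18)&(h[:,:,2]>125)).astype(np.uint8); m[:,:x0]=0;m[:,x1:]=0
    for v in range(y0,y1,step):
        x=np.where(m[v])[0]
        if len(x): print(v,x.min(),x.max(),'z12',(ray(f,x.mean(),v,.012)*1000).round(1)[:2],'z38',(ray(f,x.mean(),v,.038)*1000).round(1)[:2])
E
python3 -c "
from h import *
barm('w5',190,235)"
```

```text
118 210 213 z12 [483.2  32.6] z38 [487.1  33.8]
124 209 219 z12 [487.4  22.7] z38 [491.1  24.5]
130 209 218 z12 [486.4  12.6] z38 [490.1  14.8]
136 208 218 z12 [485.4   2.3] z38 [489.2   5.1]
142 208 218 z12 [485.3  -8.1] z38 [489.1  -4.8]
148 208 217 z12 [484.3 -18.6] z38 [488.1 -14.8]
154 207 217 z12 [483.3 -29.3] z38 [487.2 -24.9]
160 207 216 z12 [482.2 -40.1] z38 [486.2 -35.1]
166 207 216 z12 [482.1 -51. ] z38 [486.  -45.5]
172 206 215 z12 [480.1 -62.1] z38 [484.2 -56. ]
178 206 215 z12 [480.  -73.3] z38 [484.  -66.6]
184 206 206 z12 [471.6 -84.9] z38 [476.1 -77.6]
190 205 205 z12 [469.5 -96.4] z38 [474.1 -88.6]
196 203 211 z12 [ 473.  -107.9] z38 [477.4 -99.5]
202 203 211 z12 [ 472.8 -119.7] z38 [ 477.2 -110.7]
208 202 211 z12 [ 471.6 -131.7] z38 [ 476.1 -122.1]
214 202 210 z12 [ 470.4 -143.8] z38 [ 475.  -133.6]
220 202 210 z12 [ 470.2 -156.1] z38 [ 474.8 -145.2]
226 203 212 z12 [ 472.8 -168.4] z38 [ 477.3 -156.9]
232 203 211 z12 [ 471.7 -181.1] z38 [ 476.1 -168.9]
238 202 211 z12 [ 470.5 -193.9] z38 [ 475.  -181.1]
244 202 210 z12 [ 469.2 -206.9] z38 [ 473.8 -193.4]
250 202 210 z12 [ 469. -220.] z38 [ 473.6 -205.9]
256 201 210 z12 [ 467.7 -233.4] z38 [ 472.4 -218.6]
262 201 209 z12 [ 466.5 -246.9] z38 [ 471.2 -231.4]
268 201 209 z12 [ 466.2 -260.6] z38 [ 471.  -244.4]
274 200 208 z12 [ 463.9 -274.6] z38 [ 468.8 -257.7]
```

Emit:
{"api": "drive_tool", "payload": {
  "steps": [
    [[-0.185, -0.16, 0], [0, 0, 0]],
    [[-0.22, -0.195, 0.3], [0, 0, 0]],
    [[-0.22, -0.195, 0.3], [0, 0, 0]],
    [[-0.22, -0.195, 0.3], [0, 0, 0]],
    [[-0.22, -0.195, 0.3], [0, 0, 0]],
    [[-0.22, -0.19, 0.3], [0, 0, 0.018]],
    [[0, 0, 0.3], [0, 0, 0.018]],
    [[0, 0, 0.08], [0, 0, 0]],
    [[0, 0, 0], [0, 0, 0]],
    [[0, 0, 0], [0, 0, 0]]
  ]
}}

```text
t: 23.57
position: [0.4768, -0.126, 0.1976]
orientation: [-2.304, -2.135, 0.0]
force: [0.0, -0.3, 0.5]
opening: 0.0856
finger_force: 0.0
```

```bash
python3 - <<'E'
from h import *
to(.476,-.126,.016)
a=snap('wrist','w6'); barm('w6',200,300,0,330,10)
E
```

```text
[ 0.4768 -0.126   0.1976] yaw y-axis -4.35 tilt 0.03 rows [-1.00e-03 -9.00e-03  2.27e+00] f [ 0.  -0.3  0.5] open 0.08555659128868909
30 249 264 z12 [487.3  29.4] z38 [487.   23.7]
40 249 265 z12 [487.1  19.6] z38 [486.8  14.5]
50 249 264 z12 [485.8   9.6] z38 [485.6   5.3]
60 249 264 z12 [485.   -0.7] z38 [484.8  -4.2]
70 249 264 z12 [484.2 -11.1] z38 [484.1 -13.9]
80 249 264 z12 [483.3 -21.7] z38 [483.3 -23.7]
90 250 264 z12 [483.1 -32.6] z38 [483.1 -33.8]
100 250 264 z12 [482.2 -43.6] z38 [482.3 -44. ]
110 250 264 z12 [481.4 -54.9] z38 [481.5 -54.5]
120 250 264 z12 [480.5 -66.3] z38 [480.7 -65.1]
130 250 264 z12 [479.6 -78.1] z38 [479.8 -76. ]
150 250 263 z12 [ 477.1 -102.2] z38 [477.5 -98.4]
160 250 263 z12 [ 476.1 -114.7] z38 [ 476.6 -109.9]
170 250 263 z12 [ 475.1 -127.4] z38 [ 475.7 -121.7]
180 251 263 z12 [ 474.7 -140.5] z38 [ 475.3 -133.8]
190 251 263 z12 [ 473.7 -153.8] z38 [ 474.4 -146.2]
200 250 263 z12 [ 472.  -167.3] z38 [ 472.8 -158.7]
210 250 263 z12 [ 470.9 -181.2] z38 [ 471.8 -171.6]
220 251 263 z12 [ 470.5 -195.4] z38 [ 471.4 -184.8]
230 251 263 z12 [ 469.4 -210. ] z38 [ 470.4 -198.3]
240 251 263 z12 [ 468.2 -224.8] z38 [ 469.3 -212. ]
250 251 263 z12 [ 467. -240.] z38 [ 468.2 -226.1]
260 251 262 z12 [ 465.1 -255.5] z38 [ 466.4 -240.5]
270 251 263 z12 [ 464.6 -271.5] z38 [ 465.9 -255.3]
```

View pics/w6.png

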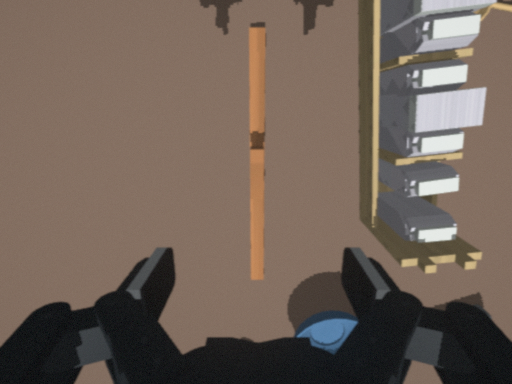

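The bar lies vertical in view from (257,28) to (257,279), with its grip starting at row 149. That puts its centre at (0.4757, -0.127), yaw -4.3°. Descending to grip it.

Emit:
{"api": "drive_tool", "payload": {
  "steps": [
    [[-0.012, -0.012, 0.2], [0, 0, 0]],
    [[0, 0, 0.35], [0, 0, 0]],
    [[0, 0, 0.35], [0, 0, 0]],
    [[0, 0, 0.35], [0, 0, 0]],
    [[0, 0, 0.35], [0, 0, 0]],
    [[0, 0, 0.3], [0, 0, 0]],
    [[0, 0, 0.2], [0, 0, 0]],
    [[0, 0, 0.1], [0, 0, 0]],
    [[0, 0, 0.05], [0, 0, 0]],
    [[0, 0, 0.02], [0, 0, 0]],
    [[0, 0, 0], [0, 0, 0]],
    [[0, 0, 0], [0, 0, 0]]
  ]
}}

```text
t: 24.62
position: [0.476, -0.1273, 0.0167]
orientation: [2.305, 2.132, 0.001]
force: [-0.4, -0.3, 0.2]
opening: 0.0856
finger_force: 0.0
```

Emit:
{"api": "drive_tool", "payload": {
  "steps": [
    [[0, 0, 0], [0, 0, 0]],
    [[0, 0, 0], [0, 0, 0]],
    [[0, 0, 0], [0, 0, 0]],
    [[0, 0, 0], [0, 0, 0]],
    [[0, 0, 0], [0, 0, 0]],
    [[0, 0, 0], [0, 0, 0]],
    [[0, 0, 0], [0, 0, 0]],
    [[0, 0, 0], [0, 0, 0]],
    [[0, 0, 0], [0, 0, 0]],
    [[0, 0, 0], [0, 0, 0]]
  ],
  "gripper": -1,
  "squeeze": 60
}}

```text
t: 25.45
position: [0.4752, -0.127, 0.0157]
orientation: [-2.306, -2.133, 0.0]
force: [0.6, -0.2, 0.3]
opening: 0.0002
finger_force: 0.0
```

The fingers shut on nothing, so the bar was probably knocked aside. Looking before I move.

```bash
python3 - <<'E'
from h import *
a=snap('scene','s3'); b=snap('side','d3')
x=cv2.resize(a[110:250,200:340],(560,560),interpolation=cv2.INTER_CUBIC)
cv2.imwrite('pics/s3c.png',x[:,:,::-1])
h=cv2.cvtColor(b,cv2.COLOR_RGB2HSV); m=((h[:,:,1]>130)&(h[:,:,0]<15)&(h[:,:,2]>90)).astype(np.uint8); m[:,:120]=0;m[:,245:]=0;m[:190]=0
n,l,st,ce=cv2.connectedComponentsWithStats(m)
for i in range(1,n):
    if st[i,4]>15: print(st[i],ce[i])
print(proj('d3',(.4757,-.127,.03)))
E
```

```text
[209 264  20  75 629] [218.22416534 301.65023847]
[212.65202161 262.70906468]
```

View pics/s3c.png

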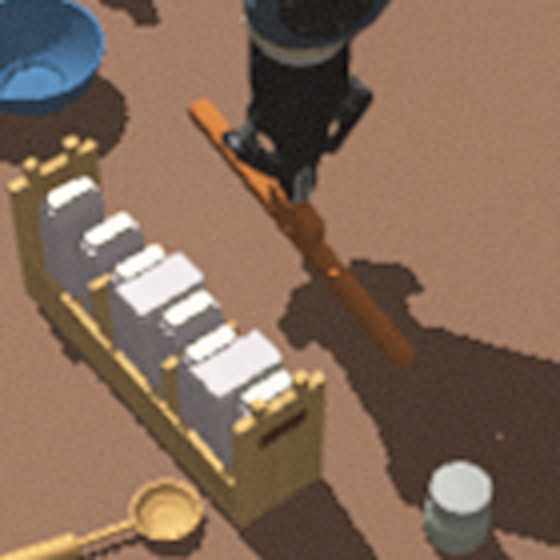

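The bar looks close to where it was, under or beside the shut fingers at (295,190). Measuring its ends.

```bash
python3 - <<'E'
from h import *
for u,v in((200+195/4,110+103/4),(200+407/4,110+355/4)): print(ray('s3',u,v,.006).round(4))
print(proj('s3',(.4752,-.127,.016)),[4*(proj('s3',p)-[200,110]) for p in((.4752,-.127,.016),(.4757,-.127,.038),(.4877,.0325,.006),(.4637,-.2865,.006))])
for f in('s0','s3'):
    a=cv2.imread(f'pics/{f}.png');h=cv2.cvtColor(a,cv2.COLOR_BGR2HSV)
    m=((h[:,:,1]>130)&(h[:,:,0]<13)&(h[:,:,2]>60)).astype(np.uint8);M=m*0;M[125:215,240:320]=m[125:215,240:320]
    y,x=np.where(M);d=x+y;print(f,len(x),(x[d.argmin()],y[d.argmin()]),(x[d.argmax()],y[d.argmax()]))
E
```

```text
[ 0.4641 -0.2919  0.006 ]
[0.4851 0.0282 0.006 ]
[274.5992926  164.52112801] [array([298.39717042, 218.08451202]), array([298.27000605, 200.33670343]), array([407.88584868, 360.19422468]), array([198.97581599, 106.45683024])]
s0 215 (np.int64(247), np.int64(136)) (np.int64(302), np.int64(200))
s3 351 (np.int64(249), np.int64(135)) (np.int64(303), np.int64(199))
```

Emit:
{"api": "drive_tool", "payload": {
  "steps": [
    [[0, 0, -0.1], [0, 0, 0]],
    [[0, 0, -0.35], [0, 0, 0]],
    [[0, 0, -0.35], [0, 0, 0]],
    [[0, 0, -0.35], [0, 0, 0]],
    [[0, 0, -0.35], [0, 0, 0]],
    [[0, 0, -0.35], [0, 0, 0]],
    [[0, 0, -0.3], [0, 0, 0]],
    [[0, 0, 0], [0, 0, 0]],
    [[0, 0, 0], [0, 0, 0]]
  ]
}}

```text
t: 26.3
position: [0.4756, -0.1272, 0.1891]
orientation: [2.305, 2.131, 0.002]
force: [-1.0, -0.6, -0.0]
opening: -0.0
finger_force: 0.0
```

```bash
python3 - <<'E'
from h import *
to(.476,-.126,.016)
a=snap('wrist','w7'); barm('w7',150,330,0,330,15)
E
```

```text
[ 0.4756 -0.1272  0.1891] yaw y-axis -4.47 tilt 0.16 rows [ 1.700e-02 -2.000e-03  2.164e+00] f [-1.  -0.6 -0. ] open -2.838373037835356e-05
30 249 251 z12 [479.9  26.7] z38 [480.   20.9]
45 249 256 z12 [480.4  12.1] z38 [480.5   7.4]
60 249 264 z12 [484.6  -3.2] z38 [484.3  -6.8]
75 249 264 z12 [483.3 -18.6] z38 [483.2 -20.9]
90 250 264 z12 [482.6 -34.4] z38 [482.5 -35.6]
105 250 264 z12 [481.3 -50.6] z38 [481.4 -50.6]
120 250 264 z12 [480.  -67.4] z38 [480.1 -66.1]
150 250 264 z12 [ 477.2 -102.4] z38 [477.5 -98.5]
165 251 264 z12 [ 476.4 -120.8] z38 [ 476.8 -115.6]
180 251 264 z12 [ 474.9 -139.8] z38 [ 475.4 -133.1]
195 251 264 z12 [ 473.3 -159.4] z38 [ 473.9 -151.2]
210 251 264 z12 [ 471.7 -179.6] z38 [ 472.5 -170. ]
225 251 263 z12 [ 469.4 -200.5] z38 [ 470.3 -189.3]
```

View pics/w7.png

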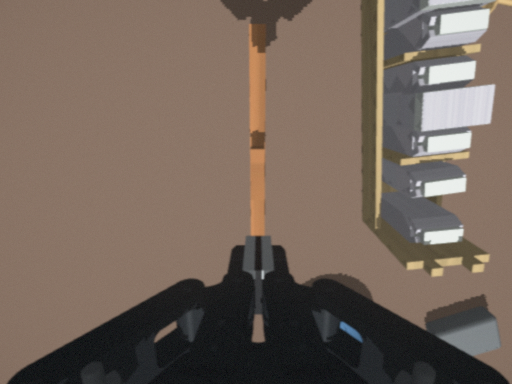

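The bar hasn't moved. The shut fingertips sit at row 237, whereas the nominal TCP projects to about row 215. So the physical tips are some 35 mm behind the reported TCP, and they closed above the grip. I'll confirm by touching the grip top (z = 38 mm) gently with the fingers shut.

Emit:
{"api": "drive_tool", "payload": {
  "steps": [
    [[0, 0, 0.2], [0, 0, 0]],
    [[0, 0, 0.35], [0, 0, 0]],
    [[0, 0, 0.35], [0, 0, 0]],
    [[0, 0, 0.35], [0, 0, 0]],
    [[0, 0, 0.35], [0, 0, 0]],
    [[0, 0, 0.3], [0, 0, 0]],
    [[0, 0, 0.2], [0, 0, 0]],
    [[0, 0, 0.05], [0, 0, 0]],
    [[0, 0, 0], [0, 0, 0]],
    [[0, 0, 0], [0, 0, 0]]
  ]
}}

```text
t: 27.18
position: [0.4751, -0.127, 0.0159]
orientation: [-2.306, -2.133, 0.0]
force: [0.2, -0.1, 0.4]
opening: 0.0004
finger_force: 0.0
```

Emit:
{"api": "drive_tool", "payload": {
  "steps": [
    [[0, 0, 0.02], [0, 0, 0]],
    [[0, 0, 0.02], [0, 0, 0]],
    [[0, 0, 0.02], [0, 0, 0]],
    [[0, 0, 0], [0, 0, 0]]
  ]
}}

```text
t: 27.52
position: [0.4753, -0.1271, 0.0111]
orientation: [2.306, 2.133, 0.0]
force: [-0.1, 0.3, 0.3]
opening: 0.0001
finger_force: 0.0
```

Emit:
{"api": "drive_tool", "payload": {
  "steps": [
    [[0, 0, 0.02], [0, 0, 0]],
    [[0, 0, 0.02], [0, 0, 0]],
    [[0, 0, 0], [0, 0, 0]]
  ]
}}

```text
t: 27.77
position: [0.4757, -0.1272, 0.0089]
orientation: [2.306, 2.132, 0.001]
force: [-5.0, 1.1, 19.5]
opening: -0.0001
finger_force: 10.0
```

Contact comes at TCP z ≈ 10 mm over a 38 mm top, so the shut tips are 28 mm behind the reported TCP. For the grip I need TCP z ≈ -13 mm. Lift, open, descend, close.

Emit:
{"api": "drive_tool", "payload": {
  "steps": [
    [[0, 0, -0.1], [0, 0, 0]],
    [[0, 0, -0.3], [0, 0, 0]],
    [[0, 0, -0.1], [0, 0, 0]],
    [[0, 0, 0], [0, 0, 0]]
  ]
}}

```text
t: 28.1
position: [0.4764, -0.1275, 0.0494]
orientation: [2.304, 2.131, 0.003]
force: [0.8, -0.3, 0.6]
opening: -0.0004
finger_force: 0.0
```

Emit:
{"api": "drive_tool", "payload": {
  "steps": [
    [[0, 0, 0], [0, 0, 0]],
    [[0, 0, 0], [0, 0, 0]],
    [[0, 0, 0], [0, 0, 0]],
    [[0, 0, 0], [0, 0, 0]],
    [[0, 0, 0], [0, 0, 0]],
    [[0, 0, 0], [0, 0, 0]],
    [[0, 0, 0], [0, 0, 0]],
    [[0, 0, 0], [0, 0, 0]],
    [[0, 0, 0], [0, 0, 0]],
    [[0, 0, 0], [0, 0, 0]]
  ],
  "gripper": 1
}}

```text
t: 28.93
position: [0.4752, -0.1271, 0.0477]
orientation: [-2.306, -2.133, -0.0]
force: [-0.2, -0.0, -0.1]
opening: 0.0857
finger_force: 0.0
```

```bash
python3 - <<'E'
from h import *
to(.4757,-.127,-.013)
a=snap('wrist','w8'); barm('w8',150,330,150,200,15)
E
```

```text
[ 0.4752 -0.1271  0.0477] yaw y-axis -4.48 tilt 0.0 rows [0.001 0.007 0.759] f [-0.2 -0.  -0.1] open 0.08567880349173565
150 246 249 z12 [471.6 -80.6] z38 [472.8 -76.8]
165 246 269 z12 [475.3 -91.8] z38 [476.1 -86.6]
195 246 270 z12 [ 476.4 -115. ] z38 [ 477.1 -106.9]
```

Emit:
{"api": "drive_tool", "payload": {
  "steps": [
    [[0, 0, 0.2], [0, 0, 0]],
    [[0, 0, 0.2], [0, 0, 0]],
    [[0, 0, 0.15], [0, 0, 0]],
    [[0, 0, 0.1], [0, 0, 0]],
    [[0, 0, 0.07], [0, 0, 0]],
    [[0, 0, 0.03], [0, 0, 0]],
    [[0, 0, 0], [0, 0, 0]]
  ]
}}

```text
t: 29.57
position: [0.4751, -0.1271, -0.0124]
orientation: [-2.306, -2.133, 0.0]
force: [0.1, -0.2, 0.4]
opening: 0.0853
finger_force: 0.0
```

Emit:
{"api": "drive_tool", "payload": {
  "steps": [
    [[0, 0, 0], [0, 0, 0]],
    [[0, 0, 0], [0, 0, 0]],
    [[0, 0, 0], [0, 0, 0]],
    [[0, 0, 0], [0, 0, 0]],
    [[0, 0, 0], [0, 0, 0]],
    [[0, 0, 0], [0, 0, 0]],
    [[0, 0, 0], [0, 0, 0]],
    [[0, 0, 0], [0, 0, 0]],
    [[0, 0, 0], [0, 0, 0]],
    [[0, 0, 0], [0, 0, 0]]
  ],
  "gripper": -1,
  "squeeze": 60
}}

```text
t: 30.4
position: [0.4755, -0.1272, -0.0119]
orientation: [2.306, 2.133, 0.001]
force: [0.7, 0.2, 6.0]
opening: 0.0147
finger_force: 59.7
```

Gripped (14.7 mm opening, 60 N). Lifting, then turning to the caddy's yaw.

Emit:
{"api": "drive_tool", "payload": {
  "steps": [
    [[0, 0, -0.1], [0, 0, 0]],
    [[0, 0, -0.2], [0, 0, 0]],
    [[0, 0, -0.3], [0, 0, 0]],
    [[0, 0, -0.35], [0, 0, 0]],
    [[0, 0, -0.35], [0, 0, -0.012]],
    [[0, 0, -0.35], [0, 0, -0.012]],
    [[0, 0, -0.35], [0, 0, -0.0118]],
    [[0, 0, -0.25], [0, 0, 0]],
    [[0, 0, 0], [0, 0, 0]],
    [[0, 0, 0], [0, 0, 0]]
  ]
}}

```text
t: 31.23
position: [0.4752, -0.1271, 0.1681]
orientation: [2.182, 2.258, 0.001]
force: [-0.1, 0.1, -2.2]
opening: 0.0147
finger_force: 58.9
```

```bash
python3 - <<'E'
from h import *
to(.6446,-.0662,.168)
z=bot.sense()['position'][2]+.012; print('underside',z)
a=snap('wrist','w9')
h=cv2.cvtColor(a,cv2.COLOR_RGB2HSV)
m=((h[:,:,1]>112)&(h[:,:,0]<18)&(h[:,:,2]>110)).astype(np.uint8); m[:,:200]=0;m[:,310:]=0
for v in range(0,300,15):
    x=np.where(m[v])[0]
    if len(x): print(v,x.min(),x.max(),(ray('w9',x.mean(),v,z+.012)*1000).round(1)[:2])
E
```

```text
[ 0.4752 -0.1271  0.1681] yaw y-axis 1.96 tilt 0.07 rows [0.688 2.143 0.004] f [-0.1  0.1 -2.2] open 0.014691961580667776
underside 0.1801324640803332
15 243 248 [465.9 -11.9]
30 239 246 [464.5 -17.9]
45 240 248 [465.2 -24. ]
60 241 251 [466.  -30.3]
75 240 251 [466.4 -36.8]
90 240 251 [466.5 -43.5]
105 241 251 [466.8 -50.4]
120 241 252 [467.1 -57.5]
135 241 252 [467.2 -64.8]
150 242 251 [467.1 -72.3]
165 242 249 [467.3 -80.1]
180 242 249 [467.5 -88.2]
195 242 246 [466.7 -96.5]
225 255 275 [ 478.9 -113.6]
240 249 275 [ 477.6 -122.8]
255 244 273 [ 475.9 -132.4]
270 244 273 [ 476.3 -142.2]
285 243 273 [ 476.3 -152.4]
```

Emit:
{"api": "drive_tool", "payload": {
  "steps": [
    [[0.05, 0.143, 0], [0, 0, 0]],
    [[0.1, 0.3, 0], [0, 0, 0]],
    [[0.1, 0.3, 0], [0, 0, 0]],
    [[0.1, 0.3, 0], [0, 0, 0]],
    [[0.1, 0.3, 0], [0, 0, 0]],
    [[0.1, 0.3, 0], [0, 0, 0]],
    [[0.08, 0.3, 0], [0, 0, 0]],
    [[0.05, 0.15, 0], [0, 0, 0]],
    [[0.008, 0.05, 0], [0, 0, 0]],
    [[0, 0, 0.25], [0, 0, 0]],
    [[0, 0, 0.12], [0, 0, 0]],
    [[0, 0, 0], [0, 0, 0]],
    [[0, 0, 0], [0, 0, 0]]
  ]
}}

```text
t: 32.37
position: [0.6438, -0.0662, 0.1372]
orientation: [-2.182, -2.258, 0.002]
force: [0.7, 0.1, -1.7]
opening: 0.0145
finger_force: 59.1
```

```bash
python3 - <<'E'
from h import *
to(.6446,-.0662,.110)
z=bot.sense()['position'][2]+.012; print('underside',z)
a=snap('side','d4');b=snap('scene','s4')
e=np.array([-.035,.9994]);c=np.array([.6446,-.0662])
for f in('d4','s4'):
    for k in(-.16,.16):
        p=c+k*e; print(f,k,proj(f,(*p,z+.006)).round(1), 'notch',proj(f,(*(c+np.sign(k)*.139*e),.122)).round(1))
x=cv2.resize(a[130:310,210:340],None,fx=3,fy=3,interpolation=cv2.INTER_CUBIC)
y=cv2.resize(b[110:260,190:310],None,fx=3,fy=3,interpolation=cv2.INTER_CUBIC)
o=np.zeros((x.shape[0],x.shape[1]+y.shape[1],3),np.uint8)
o[:x.shape[0],:x.shape[1]]=x;o[:y.shape[0],x.shape[1]:]=y
cv2.imwrite('pics/c4.png',o[:,:,::-1]);print(o.shape)
for f,I,B in(('d4',a,(220,130,340,310)),('s4',b,(190,110,310,260))):
    h=cv2.cvtColor(I,cv2.COLOR_RGB2HSV);m=((h[:,:,1]>150)&(h[:,:,0]<13)&(h[:,:,2]>70)).astype(np.uint8)
    M=m*0;M[B[1]:B[3],B[0]:B[2]]=m[B[1]:B[3],B[0]:B[2]]
    for q in cv2.findContours(M,0,2)[0]:
        if cv2.contourArea(q)>8: print(f,cv2.boundingRect(q))
E
```

```text
[ 0.6438 -0.0662  0.1372] yaw y-axis 1.95 tilt 0.14 rows [-0.     0.011  0.34 ] f [ 0.7  0.1 -1.7] open 0.014511326665496265
underside 0.14918404152714992
d4 -0.16 [309.  248.1] notch [302.5 249.5]
d4 0.16 [255.1 146.3] notch [257.4 161.7]
s4 -0.16 [208.4 139.5] notch [213.4 151.2]
s4 0.16 [275.1 208.2] notch [270.1 210.4]
(540, 750, 3)
s4 (238, 169, 38, 41)
```

View pics/c4.png

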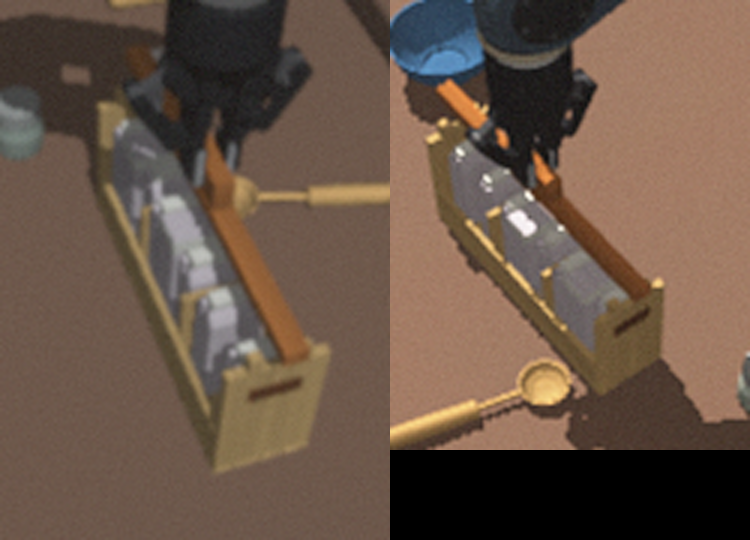

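In both views the bar is level and its ends match the predicted pixels to within about 2 px, over the notches. Lowering slowly.

Emit:
{"api": "drive_tool", "payload": {
  "steps": [
    [[0, 0.006, 0.05], [0, 0, 0]],
    [[0, 0, 0.05], [0, 0, 0]],
    [[0, 0, 0.05], [0, 0, 0]],
    [[0, 0, 0.05], [0, 0, 0]],
    [[0, 0, 0], [0, 0, 0]]
  ]
}}

```text
t: 32.88
position: [0.6446, -0.0661, 0.121]
orientation: [-2.182, -2.258, 0.001]
force: [-0.1, -0.1, -3.0]
opening: 0.0146
finger_force: 59.1
```

Emit:
{"api": "drive_tool", "payload": {
  "steps": [
    [[0, 0, 0.04], [0, 0, 0]],
    [[0, 0, 0.04], [0, 0, 0]],
    [[0, 0, 0.03], [0, 0, 0]],
    [[0, 0, 0.015], [0, 0, 0]],
    [[0, 0, 0], [0, 0, 0]]
  ]
}}

```text
t: 33.3
position: [0.6449, -0.0661, 0.1117]
orientation: [-2.183, -2.259, 0.0]
force: [0.2, -0.4, -2.0]
opening: 0.0152
finger_force: 59.1
```

Emit:
{"api": "drive_tool", "payload": {
  "steps": [
    [[0, 0, 0.012], [0, 0, 0]],
    [[0, 0, 0.012], [0, 0, 0]],
    [[0, 0, 0], [0, 0, 0]]
  ]
}}

```text
t: 33.55
position: [0.6451, -0.0662, 0.1102]
orientation: [2.183, 2.259, 0.0]
force: [0.4, 0.1, -1.9]
opening: 0.0147
finger_force: 59.2
```

Emit:
{"api": "drive_tool", "payload": {
  "steps": [
    [[0, 0, 0.012], [0, 0, 0]],
    [[0, 0, 0.012], [0, 0, 0]],
    [[0, 0, 0], [0, 0, 0]]
  ]
}}

```text
t: 33.8
position: [0.6453, -0.0662, 0.11]
orientation: [2.182, 2.259, 0.001]
force: [-6.6, 0.7, 12.5]
opening: 0.015
finger_force: 61.0
```

Contact at TCP 0.110, which is the notch-floor height I expected. Releasing.

Emit:
{"api": "drive_tool", "payload": {
  "steps": [
    [[0, 0, 0], [0, 0, 0]],
    [[0, 0, 0], [0, 0, 0]],
    [[0, 0, 0], [0, 0, 0]],
    [[0, 0, 0], [0, 0, 0]],
    [[0, 0, 0], [0, 0, 0]],
    [[0, 0, 0], [0, 0, 0]],
    [[0, 0, 0], [0, 0, 0]],
    [[0, 0, 0], [0, 0, 0]],
    [[0, 0, 0], [0, 0, 0]],
    [[0, 0, 0], [0, 0, 0]]
  ],
  "gripper": 1
}}

```text
t: 34.63
position: [0.6451, -0.0661, 0.1083]
orientation: [2.183, 2.259, -0.0]
force: [-0.5, -0.2, 0.3]
opening: 0.0854
finger_force: 0.0
```

Emit:
{"api": "drive_tool", "payload": {
  "steps": [
    [[0, 0, -0.1], [0, 0, 0]],
    [[0, 0, -0.2], [0, 0, 0]],
    [[0, 0, -0.35], [0, 0, 0]],
    [[0, 0, -0.35], [0, 0, 0]],
    [[0, 0, -0.35], [0, 0, 0]],
    [[0, 0, -0.35], [0, 0, 0]],
    [[0, 0, -0.35], [0, 0, 0]],
    [[0.15, 0, -0.35], [0, 0, 0]],
    [[0.2, 0, -0.35], [0, 0, 0]],
    [[0.2, 0, -0.25], [0, 0, 0]],
    [[0, 0, 0], [0, 0, 0]],
    [[0, 0, 0], [0, 0, 0]],
    [[0, 0, 0], [0, 0, 0]]
  ]
}}

```text
t: 35.72
position: [0.6432, -0.0224, 0.3475]
orientation: [-2.182, -2.259, 0.001]
force: [0.5, -0.4, -0.4]
opening: 0.0854
finger_force: 0.0
```

```bash
python3 - <<'E'
from h import *
to(.6446,-.0662,.110)
b=snap('wrist','w10')
h=cv2.cvtColor(b,cv2.COLOR_RGB2HSV)
m=((h[:,:,1]>112)&(h[:,:,0]<15)&(h[:,:,2]>110)).astype(np.uint8); m[:,:225]=0;m[:,320:]=0
for v in range(40,320,8):
    x=np.where(m[v])[0]
    if len(x)>3: print(v,x.min(),x.max(),'z134',(ray('w10',x.mean(),v,.134)*1000).round(1)[:2],'w',((ray('w10',x.max()+1,v,.134)-ray('w10',x.min(),v,.134))[0]*1000).round(1))
lids('w10',z=.116,box=(240,60,320,260),thr=150)
E
```

```text
[ 0.6432 -0.0224  0.3475] yaw y-axis 1.97 tilt 0.07 rows [-5.480e-01  2.000e-03  2.969e+00] f [ 0.5 -0.4 -0.4] open 0.08540853496522921
72 251 265 z134 [639.4  93.3] w 18.5
80 251 266 z134 [640.4  84.2] w 19.9
88 252 264 z134 [640.1  74.8] w 16.3
96 252 265 z134 [641.   65.3] w 17.7
104 253 264 z134 [641.4  55.7] w 15.3
112 252 265 z134 [641.7  45.9] w 18.0
120 253 264 z134 [642.1  35.9] w 15.5
128 253 264 z134 [642.4  25.8] w 15.7
136 253 264 z134 [642.8  15.5] w 15.8
144 253 264 z134 [643.1   5.1] w 15.9
152 254 264 z134 [644.2  -5.5] w 14.7
160 253 264 z134 [643.9 -16.3] w 16.2
184 254 264 z134 [645.7 -49.9] w 15.2
192 254 264 z134 [646.1 -61.4] w 15.4
200 254 264 z134 [646.6 -73.2] w 15.5
208 254 264 z134 [647.  -85.2] w 15.6
216 253 264 z134 [646.7 -97.4] w 17.2
224 253 264 z134 [ 647.1 -109.8] w 17.4
232 254 263 z134 [ 647.6 -122.5] w 14.6
240 253 264 z134 [ 648.  -135.3] w 17.7
248 253 264 z134 [ 648.5 -148.5] w 17.9
256 254 263 z134 [ 648.9 -161.8] w 15.0
264 254 263 z134 [ 649.4 -175.4] w 15.2
272 253 264 z134 [ 649.9 -189.3] w 18.4
280 253 264 z134 [ 650.4 -203.5] w 18.5
288 253 263 z134 [ 650.1 -217.9] w 17.2
lid [664.7 -64.9] size [16.2 30.6] long-axis deg -87.6 px [[271.6 191.3]]
lid [627.5 -74.8] size [17.7 47.9] long-axis deg -88.4 px [[246.2 196.8]]
lid [626.7 -36.9] size [17.2 13.2] long-axis deg 2.0 px [[246.  171.3]]
lid [660.9  26.9] size [16.6 30.7] long-axis deg -87.6 px [[272.1 126.6]]
lid [624.6  25.7] size [15.2 30.7] long-axis deg -88.5 px [[245.6 126.8]]
lid [624.   53.9] size [14.9 12.7] long-axis deg 2.0 px [[245.4 105.1]]
```

The bar is centred (x ≈ 645, y ≈ -65 mm), its 2.0° yaw matches the caddy's, and the tin lids are in place. Handing in.

```bash
python3 -c "
from h import *
print(order.close_job())"
```

```text
the job is handed in; nothing more can be done
None
```

I handed the job in at about 36 s: two refill tins were on the counter, and both now stand upright on the caddy floor in bays 2 and 3. The retaining bar lies centred in both end notches, let go, and the handover gave no verdict.

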